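# Screw down the collar of a pressure cell with a tommy bar

### The job

Close the small pressure cell: take the loose bar from its cradle, put its end in the side holes of the screw collar and turn the collar clockwise (seen from above), hole after hole, until you feel it come up stiff against its seal, then pull it on by about 8 degrees to squeeze the seal; more than 15 would crush it. Turn the collar with the bar only, and leave the beaker, the tip box and the well plate where they stand. Finally lay the bar back in the two notches of its cradle and let go.

Things in the scene. Friction and masses are not known exactly. Their poses are not given: they have to be found in the camera images.
- cell: Fixed pressure cell: grey round base (190 mm across, 18 mm thick), steel barrel and screw collar, lid with a round gauge on top (42 mm across, top 128 mm above the bench). Origin on the barrel's axis at bench level, z up. Three upright orange-capped studs, 14 mm thick, 99 mm high, stand 78 mm from the axis: one along its +x, two at 68 degrees either side of its -x.
- sector (a point): Middle of the open sector between the two studs, 118 mm from the cell's axis along its -x, 72 mm above the bench. The bar is worked here: it meets a stud when it points about 58 degrees to either side of the cell's -x, so one hole cannot serve for the whole turn.
- collar: Origin on the collar's axis at the height of its bar holes (about 72 mm up; sinks 6 mm per turn as it is tightened). Steel collar, 120 mm across, 31 mm high, 8 radial blind holes in its side, 45 degrees apart, 14.5 mm wide, 15 mm high, mouth 58 mm and bottom 28 mm from the axis; a black dash on top marks each. x points out along one of the holes, z up; turns with the collar.
- dash (a point): The black dash, on the collar's top face, of the hole along the collar's x axis: 51.5 mm from the axis, 16 mm above the hole's centre line.
- seal (a joint): Squeeze of the collar's seal, rad: 0 while the collar runs free (steady thread friction of 0.2 N m, about 2 N at the middle of the bar); once the collar, after 110 to 140 degrees in all, comes up against its seal it turns on only at 0.9 N m (about 8 N at the middle of the bar), and this reads how far it has been turned on; it does not spring back. The angle where it comes home is not marked.
- bar_mid (a point): Middle of the loose steel bar: 180 mm long, 12 mm thick, round ends, both ends alike, 150 g, orange sleeve over the middle 50 mm; x along the bar. It starts lying in the cradle's notches. Hold it level by the middle: pushed to the bottom of a hole its middle is then 118 mm from the collar's axis.
- cradle: Fixed grey cradle: base 150 x 70 x 10 mm with two V notches 100 mm apart along its x axis, top of the notches 63 mm above the bench. Origin under its centre at bench level. The bar lies along its x axis, bar centre line 50 mm above the bench. It stands on the left or the right of the bench.
- tip_box: Blue pipette tip box, 122 x 84 x 56 mm, loose, on the side opposite to the cradle; leave it alone. Origin under its centre.
- beaker: Glass beaker, 66 mm across, 90 mm high, loose, to the right of the cell; leave it alone. Origin under its centre.
- well_plate: White well plate, 85 x 127 x 14 mm, loose, on the left of the bench; leave it alone. Origin under its centre.
Things that resemble listed ones, but are neither listed nor needed, are in the scene too. There is more than one size of the part that bears bar_mid; the job needs the smaller.

How it is judged:
By the outcome, as a careful person would: the job done as asked, in the order asked, and still so for the second after the job is handed in, with the robot touching nothing.
It also fails if it takes over 72 s, if anything falls off the work surface, if the arm or the gripper's body presses on something with over 40 N, if the wrist force passes 120 N, or if a joint passes its speed limit or range.

### The arm

A 7-joint arm with a two-finger parallel gripper is mounted at the origin on the work surface. World frame = base frame: x ahead of the robot, y to its left, z up, the work surface at z = 0. Lengths are in m, angles in rad, forces in N, time in s.
With the tool pointing down it reaches from about 0.4 to 0.85 m from the base axis. Payload 4.5 kg.
Tool frame: the origin (TCP) lies on the centre line of the jaws, within the pads' length; the fingertips stand 25 mm ahead of it and the grasp point (between the pads) lies 6 mm ahead of it; y points along the fingers, x is the direction in which the jaws open and shut, and the axes are right-handed (so a half turn about y gives the same grasp; the last joint's range is limited). The gripper opens to 88 mm and grips with 3 to 60 N. Pads are 18 mm wide; open, the fingers measure 123 mm over their backs; the gripper's body (75 mm by 187 mm) begins 45 mm behind the grasp point.
Start: joints at [-1.259, 0.689, -0.195, 1.565, 0.157, 0.902, -0.215], TCP at [0.171, 0.601, 0.226] pointing down, gripper open.
Joint ranges: [-3.01, 3.01], [-0.46, 2.08], [-1.47, 1.51], [0.13, 2.56], [-1, 4.14], [0.04, 2.09], [-2.66, 2.66]. Speed limits (rad/s): [2.57, 2.57, 3.14, 3.14, 3.14, 3.14, 3.14].

### API

Orientations are given as a rotation vector (axis times angle).
In Python, from bench import get_state, read_camera, camera_info, finish_job, look_for, masks_of, landmark_of gives the robot as it stands.
- The arm moves only by the tool servo_tool, never from a script. Its argument "targets" is one flat list of numbers, 5 for each row, row after row: the opening, from 0 (shut) to 1 (fully open), then the shift along the tool's x, y, z in m, then the turn about the tool's y in rad. In form: [gripper, x, y, z, yaw, gripper, x, y, z, yaw, ...]. A call has 1 to 8 rows; each row shifts and turns the pose as measured when the row begins, along the tool's axes as they then stand; what a row does not reach is not made up. A row lasts 1/10 s, in which the tool goes at most 50 mm and 8.59 degrees, less where a joint would pass 70% of its speed; a pose out of reach is approached as far as the arm can. A call with a gripper value outside its range is refused whole. The fingers move at their own pace and stop on an object; "newtons" is the grip in N (left out, the last holds). Time passes only in rows, so rows that do not move let the fingers close. It gives the time, the measured TCP pose, the force and the opening at its end, in the units of the state.
- get_state(): the state, without advancing time (a new reading comes with each control period).
- read_camera(name): name is "scene" or "top" or "wrist"; returns (picture, depth): 420x560x3 uint8, red, green, blue; 420x560 float32, m along the optical axis (not along the pixel's ray), 0 where there is no reading.
- camera_info(name): a dict with "fov_y" (degrees; the focal length in pixels is half the picture's height over the tangent of half this angle, whatever the lens; pixels are square), "cx", "cy" (the principal point, pixels), "dist" ([k1, k2, p1, p2, k3] as OpenCV has them; the pictures are not rectified), "rvec" (rotation vector, rad) and "tvec" (3), from world to camera coordinates, as OpenCV has them. Camera axes: x right, y down, z forward; pixel columns grow to the right and rows downward; lengths in m; the calibration is good to about 2 mm. A picture is of the moment at which its call begins: read the wrist's pose just before it. camera_info takes no time and is no camera call; for the wrist camera it gives the pose at the moment of the call.
- finish_job(): hands the job in, once; it reports no verdict.
Trained networks look in the newest picture that a camera, given by its name, has taken for a name from the list of things; names that differ only in an ending like _2 or _b are one class to them, and where a whole thing is asked for, a point or a joint stands for the part that bears it (a point fixed in the world has none). Each returns a list of dicts, best first, with "score" (0 to 1); they miss things now and then, are a little off and sometimes report something else, mostly with a low value. They report only what shows in the picture. A call takes as long as a camera call. They do not tell look-alikes from the thing itself.
- look_for(query, camera): "centre" ([x, y, z] in m, in world coordinates, good to about 4 mm: the middle of the surface that is visible of it).
- masks_of(query, camera): "region" (420x560 bool, what is visible of it).
- landmark_of(query, camera): "centre" ([x, y, z] in m, in world coordinates, good to about 4 mm: a listed point, or the origin of a listed thing).
The state is a dict: "time_s": time; "joints": joint angles; "joint_velocities": joint speeds; "joint_efforts": joint torques, N m; "tcp_pos": TCP position; "orientation": TCP orientation; "wrist_force": force on the tool from outside, world axes, zero at the start; "torque": the same for the moment, N m; "opening": finger opening in m.
Only numpy, scipy, OpenCV 4.12 (cv2) and the standard library are available. Lean on these libraries where they do the work, as an engineer would, in place of code of your own. Each camera call takes 0.05 s, during which the arm holds its last target. There are 200 camera calls.

## Working session

There is one attempt and no reset: what is moved stays moved. The work goes in short steps, Python scripts to look and compute and a tool call to move; the robot and the scene stay as the last step left them, time stands still between calls to the robot, and variables do not carry over. Pictures are saved under pics/ and viewed, about 8 in all and at most 12, crops included, and the job is handed in when it is done.

Besides the shell and the picture viewer there is one more tool, called after ">>>" as a command line: name --argument value ..., lists and objects as JSON in quotes. servo_tool: Moves the arm, as the interface text tells. Its arguments: {"type":"object","properties":{"targets":{"type":"array","items":{"type":"number"}},"newtons":{"type":"number"}},"required":["targets"]}

```bash
ls; mkdir -p pics
cat > h.py <<'E'
import numpy as np, cv2
from scipy.spatial.transform import Rotation as R
from bench import *
def K(ci,h=420):
    f=h/2/np.tan(np.radians(ci['fov_y'])/2); return np.array([[f,0,ci['cx']],[0,f,ci['cy']],[0,0,1.]])
def world(ci,uv,depth):
    uv=np.asarray(uv,float).reshape(-1,1,2); n=cv2.undistortPoints(uv,K(ci),np.array(ci['dist'])).reshape(-1,2)
    p=np.c_[n,np.ones(len(n))]*np.asarray(depth).reshape(-1,1)
    Rm=R.from_rotvec(ci['rvec']).as_matrix(); return (p-np.array(ci['tvec']))@Rm
def proj(ci,P): return cv2.projectPoints(np.asarray(P,float).reshape(-1,1,3),np.array(ci['rvec'],float),np.array(ci['tvec'],float),K(ci),np.array(ci['dist']))[0].reshape(-1,2)
def save(n,im): cv2.imwrite('pics/'+n+'.png',cv2.cvtColor(im,cv2.COLOR_RGB2BGR))
E
python3 - <<'E'
from h import *
np.set_printoptions(precision=4,suppress=True)
s=get_state(); print(s['time_s'],s['tcp_pos'],s['orientation'],R.from_rotvec(s['orientation']).as_matrix().tolist(),s['opening'],s['wrist_force'])
ims=[]
for c in ['scene','top']:
    im,d=read_camera(c); ims.append(im); ci=camera_info(c)
    print(c,-R.from_rotvec(ci['rvec']).as_matrix().T@np.array(ci['tvec']),ci['fov_y'])
    for q in ['cell','sector','collar','dash','bar_mid','cradle','tip_box','beaker','well_plate']:
        for r in landmark_of(q,c)[:4]: print(q,np.round(r['centre'],4),round(r['score'],2),proj(ci,r['centre'])[0].round())
    save(c,im)
E
```

```text
pics
0.0 [0.1713 0.6004 0.2252] [-1.3291 -1.0012  1.0036] [[0.2741580491432887, -0.00039196049355244567, -0.9616845691061688], [0.9616828076638122, -0.0018451342195039966, 0.27415829902368277], [-0.0018818963290235247, -0.999998220921759, -0.0001289167300939087]] 0.08821211742628181 [ 0.4526  0.6832 -0.6737]
scene [1.2082 1.0596 1.3271] 42.45149624422718
cell [ 0.6256 -0.0573  0.0047] 0.78 [263. 247.]
sector [ 0.5014 -0.0588  0.0735] 0.55 [295. 220.]
collar [ 0.6206 -0.0538  0.0727] 0.77 [265. 233.]
dash [ 0.6755 -0.0539  0.0858] 0.58 [250. 235.]
dash [ 0.4584 -0.3242  0.0008] 0.38 [269. 188.]
bar_mid [ 0.3488 -0.5319  0.0116] 0.46 [269. 149.]
bar_mid [ 0.446  -0.3208  0.0517] 0.44 [273. 177.]
cradle [ 0.4552 -0.3232 -0.0001] 0.65 [270. 188.]
tip_box [ 0.4905  0.3184 -0.0006] 0.61 [360. 313.]
beaker [ 0.7352 -0.2613  0.0012] 0.57 [209. 221.]
well_plate [ 0.6681  0.3743 -0.004 ] 0.88 [320. 351.]
top [ 0.4296 -0.0794  1.543 ] 44.114284576590755
sector [ 0.5037 -0.0629  0.0742] 0.67 [275. 224.]
collar [ 0.6205 -0.0536  0.0712] 0.83 [273. 183.]
dash [ 0.6784 -0.0552  0.0857] 0.85 [274. 162.]
bar_mid [ 0.3479 -0.5353  0.0088] 0.76 [436. 283.]
cradle [ 0.4575 -0.3195 -0.0031] 0.63 [361. 243.]
tip_box [0.4896 0.3174 0.0034] 0.63 [148. 226.]
beaker [ 0.7374 -0.2542  0.0017] 0.89 [341. 149.]
well_plate [ 0.668   0.3789 -0.0009] 0.73 [131. 167.]
```

View pictures.

View pics/top.png

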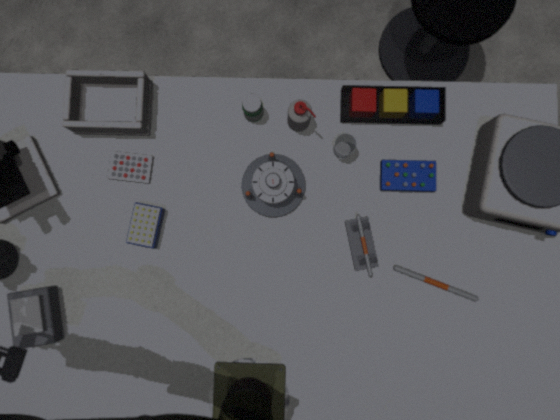

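View pics/scene.png

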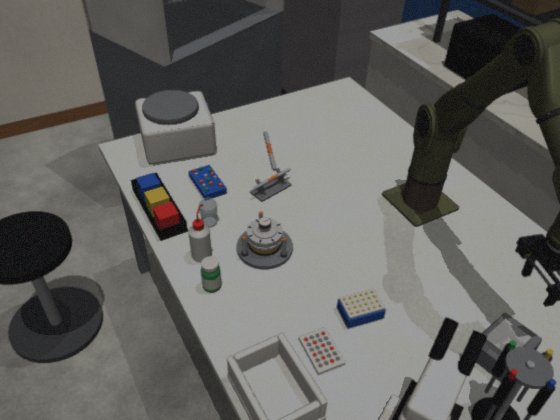

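The top view shows two bar candidates: one in the cradle at (363,245) and a longer one lying on the bench at (436,283), both with orange sleeves. By the description I choose the shorter one in the cradle. The cell is at (273,183), with studs at (272,156), (249,196) and (300,191). I'll check the choice in one crop and measure.

```bash
cat > m1.py <<'E'
from h import *
np.set_printoptions(precision=4,suppress=True)
crops=[]
for c in ['top','scene']:
    im,d=read_camera(c); ci=camera_info(c)
    print(c)
    for r in masks_of('bar_mid',c)[:3]:
        m=r['region']; v,u=np.nonzero(m&(d>0)); P=world(ci,np.c_[u,v],d[v,u])
        mu=np.median(P,0); w,V=np.linalg.eigh(np.cov((P-mu).T)); a=V[:,-1]; t=(P-mu)@a
        print('bar',round(r['score'],2),m.sum(),mu,'dir',a,'yaw',np.degrees(np.arctan2(a[1],a[0])),'len',np.ptp(np.percentile(t,[1,99])),'mid',mu+a*(t.max()+t.min())/2)
    for cen,w in ([(361,243),40],[(273,183),40]) if c=='top' else ([(270,180),35],[(265,240),35]):
        crops.append(cv2.resize(im[cen[1]-w:cen[1]+w,cen[0]-w:cen[0]+w],(380,290 if 0 else 290),interpolation=cv2.INTER_CUBIC))
    # studs: orange caps near cell at z=.099
    hsv=cv2.cvtColor(im,cv2.COLOR_RGB2HSV); m=((hsv[...,0]<18)&(hsv[...,1]>110)&(hsv[...,2]>60)).astype(np.uint8)
    n,_,st,ce=cv2.connectedComponentsWithStats(m)
    for k in range(1,n):
        if st[k,4]>=3:
            u,v=ce[k]; dd=d[int(round(v)),int(round(u))]; p=world(ci,[(u,v)],[dd])[0]
            if np.hypot(*(p[:2]-[.62,-.054]))<.12: print('stud',ce[k],st[k,4],p, np.degrees(np.arctan2(p[1]+.054,p[0]-.62)))
g=np.vstack([np.hstack(crops[:2]),np.hstack(crops[2:])]); g=np.clip(g.astype(float)*1.7,0,255).astype(np.uint8); save('crop1',g)
E
python3 m1.py
```

```text
top
bar 0.75 460 [ 0.3508 -0.5293  0.0173] dir [-0.3348 -0.9423  0.004 ] yaw -109.56042876762125 len 0.24377449102441442 mid [ 0.3507 -0.5295  0.0173]
bar 0.63 166 [ 0.4597 -0.3153  0.0569] dir [-0.9743 -0.225  -0.0029] yaw -166.99428145599168 len 0.16549561344677607 mid [ 0.4517 -0.3172  0.0569]
stud [271.3846 154.3846] 13 [ 0.698  -0.0482  0.0997] 4.277412237506822
stud [298.5 190.5] 16 [ 0.5969 -0.1268  0.105 ] -107.57970310672384
stud [247.5 193. ] 12 [0.587  0.0159 0.0971] 115.25874969873026
scene
bar 0.71 102 [ 0.4733 -0.3129  0.0524] dir [-0.9777 -0.2096  0.0095] yaw -167.90148449496127 len 0.16738414175883332 mid [ 0.452  -0.3175  0.0527]
bar 0.58 1285 [0.504  0.3333 0.0501] dir [-0.9576  0.2858  0.0372] yaw 163.37885131552855 len 0.1251126795444225 mid [0.4992 0.3347 0.0503]
bar 0.49 190 [ 0.3476 -0.5376  0.0131] dir [-0.3413 -0.9393 -0.034 ] yaw -109.97049208209984 len 0.2541059430939233 mid [ 0.3493 -0.5327  0.0133]
stud [260.5 213. ] 6 [ 0.6016 -0.1202  0.0985] -105.53446855856495
stud [243.6154 237.6154] 13 [ 0.7016 -0.0444  0.0966] 6.714111852977412
stud [284.  238.8] 10 [0.5895 0.0193 0.0957] 112.5487273185809
```

View pics/crop1.png

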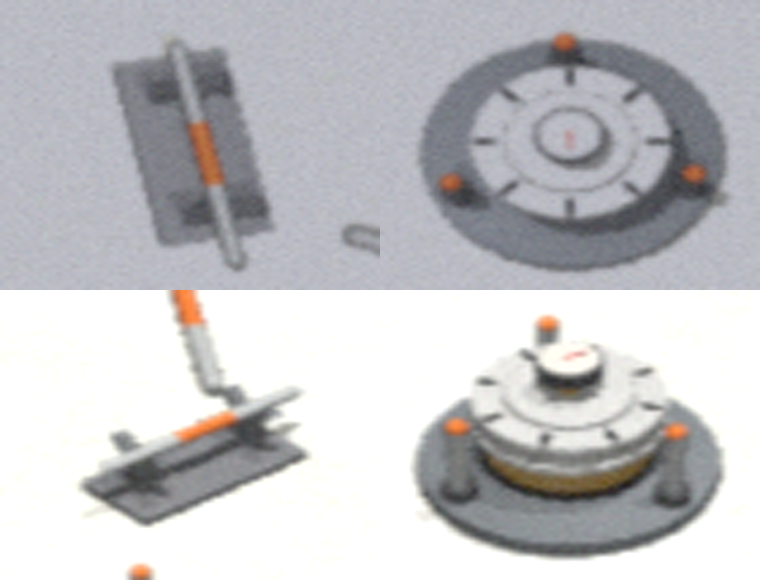

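The crop confirms it: the bar in the cradle's two notches is about 0.17–0.18 m long, while the one on the bench is about 0.25 m. The collar's dashes lie near world 0, 45, 90 degrees and so on. Moving towards the middle of the bench first.

>>> servo_tool --targets '[1,-0.025,0,-0.037,0,1,-0.025,0,-0.037,0,1,-0.025,0,-0.037,0,1,-0.025,0,-0.037,0,1,-0.025,0,-0.037,0,1,-0.025,0,-0.037,0,1,-0.025,0,-0.037,0,1,-0.025,0,-0.037,0]' --newtons 30

```text
time_s: 2.0
tcp_pos: [0.4038, 0.3278, 0.2243]
orientation: [-1.312, -1.016, 1.01]
wrist_force: [1.1, 0.3, 0.2]
opening: 0.0881
```

```bash
cat >> h.py <<'E'
def st():
    s=get_state(); M=R.from_rotvec(s['orientation']).as_matrix(); z=M[:,2]
    print('t %.2f'%s['time_s'],'tcp',np.round(s['tcp_pos'],4),'zyaw %.2f'%np.degrees(np.arctan2(z[1],z[0])),'ydir',M[:,1].round(3),'F',np.round(s['wrist_force'],2),'T',np.round(s['torque'],2),'op',round(s['opening'],4),'j',np.round(s['joints'],3))
    return s,M
def rel(goal,zyaw=None):
    s,M=st(); d=np.array(goal)-s['tcp_pos']; z=M[:,2]; print('shift xyz',(M.T@d).round(4))
    if zyaw is not None: print('turn',round(-((np.radians(zyaw)-np.arctan2(z[1],z[0])+np.pi)%(2*np.pi)-np.pi),4))
E
python3 -c "
from h import *
st()"
```

```text
t 2.00 tcp [0.4038 0.3278 0.2243] zyaw 165.00 ydir [-0.002  0.009 -1.   ] F [1.05 0.27 0.18] T [ 0.01 -0.05 -0.  ] op 0.0881 j [-0.605  0.558 -0.253  1.884  0.19   0.718  0.345]
```

>>> servo_tool --targets '[1,-0.035,0,-0.023,0,1,-0.035,0,-0.023,0,1,-0.035,0,-0.023,0,1,-0.035,0,-0.023,0,1,-0.035,0,-0.023,0,1,-0.035,0,-0.023,0,1,-0.042,0,-0.007,0,1,-0.042,0,-0.007,0]'

```text
time_s: 2.8
tcp_pos: [0.4833, -0.0082, 0.222]
orientation: [-1.317, -1.023, 0.999]
wrist_force: [0.3, -1.1, -0.1]
opening: 0.0882
```

>>> servo_tool --targets '[1,-0.042,0,-0.007,0,1,-0.042,0,-0.007,0,1,-0.042,0,-0.007,0,1,-0.042,0,-0.007,0,1,-0.042,0,-0.007,0,1,0,0,0,-0.13,1,0,0,0,-0.13,1,0,0,0,-0.13]'

```text
time_s: 3.6
tcp_pos: [0.4591, -0.2396, 0.2196]
orientation: [-1.154, -1.31, 1.288]
wrist_force: [0.5, 0.8, -0.1]
opening: 0.0879
```

```bash
cat > m2.py <<'E'
from h import *
import sys
st()
im,d=read_camera('wrist'); ci=camera_info('wrist')
Rm=R.from_rotvec(ci['rvec']).as_matrix(); print('cam',-Rm.T@np.array(ci['tvec']),'look',Rm[2])
for q in ['bar_mid','cradle']:
    for r in landmark_of(q,'wrist')[:2]: print(q,np.round(r['centre'],4),round(r['score'],2))
for r in masks_of('bar_mid','wrist')[:2]:
    m=r['region']; v,u=np.nonzero(m&(d>0)); P=world(ci,np.c_[u,v],d[v,u])
    mu=np.median(P,0); w,V=np.linalg.eigh(np.cov((P-mu).T)); a=V[:,-1]*np.sign(-V[0,-1]); t=(P-mu)@a; lo,hi=np.percentile(t,[1,99])
    print('bar',round(r['score'],2),m.sum(),'dir',a,'yaw',np.degrees(np.arctan2(a[1],a[0])),'len',hi-lo,'mid',mu+a*(lo+hi)/2,'z pct',np.percentile(P[:,2],[5,50,95]))
    hsv=cv2.cvtColor(im,cv2.COLOR_RGB2HSV); o=m&(hsv[...,0]<20)&(hsv[...,1]>110)&(d>0); v,u=np.nonzero(o)
    if len(v)>20:
        Q=world(ci,np.c_[u,v],d[v,u]); t=(Q-mu)@a; print('sleeve mid',mu+a*(t.max()+t.min())/2,np.ptp(t))
save(sys.argv[1],im)
E
python3 m2.py w1
```

```text
t 3.60 tcp [ 0.4591 -0.2396  0.2196] zyaw -173.03 ydir [ 0.012  0.007 -1.   ] F [ 0.54  0.81 -0.12] T [ 0.06  0.05 -0.03] op 0.0879 j [ 0.679  0.581 -0.445  1.892  0.344  0.735  1.734]
cam [ 0.39147265 -0.24999506  0.37695747] look [ 0.2667655   0.03947834 -0.96295256]
bar_mid [ 0.3468 -0.5335  0.009 ] 0.71
bar_mid [ 0.4536 -0.3164  0.0467] 0.63
cradle [ 4.585e-01 -3.188e-01 -2.000e-04] 0.88
bar 0.94 2351 dir [-0.33493614 -0.9422128   0.00726785] yaw -109.56919236399098 len 0.1475625017696391 mid [ 0.36652688 -0.48234683  0.01523373] z pct [0.00798079 0.01523645 0.01756935]
sleeve mid [ 0.35015274 -0.52840909  0.01558904] 0.06193333076660415
bar 0.67 4175 dir [-0.74258222  0.63637602 -0.20879945] yaw 139.40417777105762 len 0.1753099714292468 mid [ 0.58838718 -0.09173498  0.01442102] z pct [0.01258139 0.01805804 0.09343317]
sleeve mid [ 0.61702186 -0.11627425  0.02247253] 0.041140651793623875
```

View pics/w1.png

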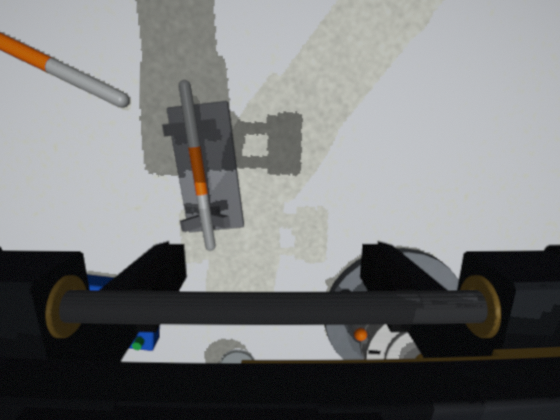

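The wrist view shows the cradle bar from (184,85) to (210,245), with its sleeve at about (198,172). The long bar is at upper left. I'll measure the cradle bar by its colour here.

```bash
cat > m3.py <<'E'
from h import *
def bar(ci,im,d,near=(.455,-.318),zr=(.035,.075),rad=.12):
    v,u=np.nonzero(d>0); P=world(ci,np.c_[u,v],d[v,u])
    k=(P[:,2]>zr[0])&(P[:,2]<zr[1])&(np.hypot(P[:,0]-near[0],P[:,1]-near[1])<rad); u,v,P=u[k],v[k],P[k]
    hsv=cv2.cvtColor(im,cv2.COLOR_RGB2HSV)[v,u]; o=(hsv[:,0]<20)&(hsv[:,1]>110)
    return u,v,P,hsv,o
if __name__=='__main__':
    np.set_printoptions(precision=4,suppress=True)
    st(); im,d=read_camera('wrist'); ci=camera_info('wrist')
    u,v,P,h,o=bar(ci,im,d); Q=P[o]
    print('sleeve n',o.sum(),'med',np.median(Q,0),'z pct',np.percentile(Q[:,2],[10,50,90]))
    bri=(h[:,2]>120)|o; B=P[bri]; mu=np.median(Q,0); L=cv2.fitLine(B[:,:2].astype(np.float32),cv2.DIST_HUBER,0,.01,.01).ravel(); a=L[:2]*-np.sign(L[0]); t=(B[:,:2]-L[2:])@a; ts=(Q[:,:2]-L[2:])@a
    print('yaw',np.degrees(np.arctan2(a[1],a[0]))%360,'ends',np.percentile(t,[.5,99.5]),'mid by ends',L[2:]+a*np.percentile(t,[.5,99.5]).mean(),'mid by sleeve',L[2:]+a*np.percentile(ts,[1,99]).mean(),np.ptp(np.percentile(ts,[1,99])))
    np.savez('lastw.npz',im=im,d=d)
    uvc=np.c_[u[o],v[o]].mean(0); print('sleeve px',uvc); 
    n=cv2.undistortPoints(uvc.reshape(1,1,2),K(ci),np.array(ci['dist'])).ravel(); Rm=R.from_rotvec(ci['rvec']).as_matrix()
    c=-Rm.T@np.array(ci['tvec']); ray=Rm.T@np.r_[n,1]
    import json,os
    rs=json.load(open('rays.json')) if os.path.exists('rays.json') else []
    rs.append([c.tolist(),(ray/np.linalg.norm(ray)).tolist()]); json.dump(rs,open('rays.json','w'))
    if len(rs)>1:
        A=np.zeros((3,3));b=np.zeros(3)
        for c,r in rs:
            r=np.array(r);M=np.eye(3)-np.outer(r,r);A+=M;b+=M@np.array(c)
        print('triangulated sleeve',np.linalg.solve(A,b))
E
python3 m3.py
```

```text
t 3.80 tcp [ 0.4595 -0.2382  0.2197] zyaw -173.40 ydir [ 0.012  0.008 -1.   ] F [-0.39 -0.34  0.22] T [0.06 0.02 0.04] op 0.0881 j [ 0.676  0.581 -0.444  1.893  0.342  0.734  1.727]
sleeve n 574 med [ 0.4498 -0.3183  0.0548] z pct [0.0523 0.0548 0.0562]
yaw 192.299 ends [-0.0653  0.0475] mid by ends [ 0.4816 -0.3114] mid by sleeve [ 0.4504 -0.3182] 0.048790611173114874
sleeve px [196.2317 170.2108]
```

>>> servo_tool --targets '[1,-0.038,0,0.007,-0.05,1,-0.038,0,0.007,-0.046,1,0,0.03,0,0,1,0,0,0,0]'

```text
time_s: 4.25
tcp_pos: [0.459, -0.3155, 0.1895]
orientation: [-1.108, -1.378, 1.354]
wrist_force: [-0.9, 0.6, -0.2]
opening: 0.0881
```

```bash
python3 m3.py; python3 -c "
from h import *
z=np.load('lastw.npz'); save('w2',z['im'])"
```

```text
t 4.25 tcp [ 0.459  -0.3155  0.1895] zyaw -167.77 ydir [ 0.014  0.006 -1.   ] F [-0.94  0.61 -0.25] T [0.14 0.07 0.01] op 0.0881 j [ 0.799  0.673 -0.455  1.812  0.401  0.738  1.917]
sleeve n 668 med [ 0.4523 -0.3215  0.057 ] z pct [0.0546 0.057  0.0582]
yaw 192.39111 ends [-0.0887  0.0856] mid by ends [ 0.4522 -0.3211] mid by sleeve [ 0.4525 -0.321 ] 0.04894631882278122
sleeve px [270.6422 184.6527]
triangulated sleeve [ 0.4533 -0.3209  0.0436]
```

>>> servo_tool --targets '[1,-0.001,0.03,0.005,0,1,-0.001,0.03,0.005,0,1,0,0.03,0,0,1,0,0.025,0,0,1,0,0.015,0,0,1,0,0,0,0]'

```text
time_s: 4.9
tcp_pos: [0.4628, -0.3183, 0.0664]
orientation: [-1.127, -1.386, 1.357]
wrist_force: [-0.2, 0.3, 0.1]
opening: 0.0883
```

```bash
python3 -c "
from h import *
rel([.4515,-.319,.056],192.4)
im,d=read_camera('wrist'); save('w3',im)"
```

```text
t 4.90 tcp [ 0.4628 -0.3183  0.0664] zyaw -167.65 ydir [ 0.031 -0.003 -1.   ] F [-0.16  0.34  0.12] T [0.08 0.08 0.  ] op 0.0883 j [ 0.713  0.851 -0.313  1.902  0.541  0.441  1.797]
shift xyz [0.0019 0.0101 0.0115]
turn -0.0009
```

View pics/w3.png

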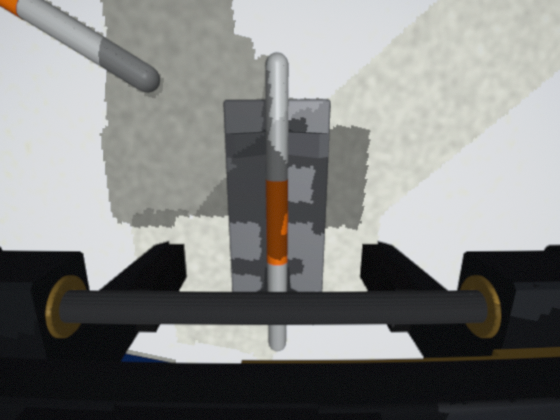

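The view shows the bar vertical at column 277, centred between the fingers, with its sleeve at rows 182–265. Correcting the remaining shift, then closing.

>>> servo_tool --targets '[1,0.001,0.003,0.006,0,1,0.001,0.004,0.006,0,1,0,0.003,0,0]'

```text
time_s: 5.25
tcp_pos: [0.4534, -0.3198, 0.0605]
orientation: [-1.136, -1.39, 1.358]
wrist_force: [0.7, -0.3, 0.3]
opening: 0.0882
```

```bash
python3 -c "
from h import *
rel([.4515,-.319,.056],192.4)"
```

```text
t 5.25 tcp [ 0.4534 -0.3198  0.0605] zyaw -167.61 ydir [ 0.038 -0.007 -0.999] F [ 0.68 -0.29  0.32] T [ 0.09 -0.01 -0.04] op 0.0882 j [ 0.713  0.852 -0.292  1.933  0.56   0.395  1.788]
shift xyz [0.0012 0.0044 0.0018]
turn -0.0003
```

>>> servo_tool --targets '[1,0.001,0.005,0.002,0,0,0,0,0,0,0,0,0,0,0,0,0,0,0,0,0,0,0,0,0,0,0,0,0,0,0,0,0,0,0,0,0,0,0,0]' --newtons 50

```text
time_s: 6.05
tcp_pos: [0.4518, -0.3198, 0.0558]
orientation: [-1.138, -1.39, 1.357]
wrist_force: [-0.5, -0.1, 0.6]
opening: 0.0341
```

```bash
python3 -c "
from h import *
st()"
```

```text
t 6.05 tcp [ 0.4518 -0.3198  0.0558] zyaw -167.66 ydir [ 0.04  -0.008 -0.999] F [-0.49 -0.05  0.55] T [ 0.06 -0.01 -0.01] op 0.0341 j [ 0.708  0.858 -0.282  1.941  0.567  0.377  1.781]
```

>>> servo_tool --targets '[0,0,0,0,0,0,0,0,0,0,0,0,0,0,0,0,0,0,0,0,0,0,-0.01,0,0,0,0,-0.02,0,0,0,0,-0.02,0,0,0,0,-0.02,0,0]'

```text
time_s: 6.85
tcp_pos: [0.4472, -0.318, 0.1272]
orientation: [-1.132, -1.388, 1.358]
wrist_force: [-0.6, -0.2, -0.0]
opening: 0.0006
```

```bash
cat > m4.py <<'E'
from h import *
np.set_printoptions(precision=4,suppress=True)
# cell geometry from the top camera: dashes + studs
im,d=read_camera('top'); ci=camera_info('top'); np.savez('top.npz',im=im,d=d)
for q in ['cell','collar']:
    for r in landmark_of(q,'top')[:1]: print(q,np.array(r['centre']),round(r['score'],2))
hsv=cv2.cvtColor(im,cv2.COLOR_RGB2HSV); g=cv2.cvtColor(im,cv2.COLOR_RGB2GRAY)
# rectify onto plane z=.088 around (.62,-.054)
def rect(z,c=(.62,-.054),w=.11,n=440):
    a=np.linspace(w,-w,n); X,Y=np.meshgrid(c[0]+a,c[1]+a,indexing='ij'); p=proj(ci,np.c_[X.ravel(),Y.ravel(),np.full(X.size,z)]).astype(np.float32).reshape(n,n,2)
    return cv2.remap(im,p[...,0],p[...,1],cv2.INTER_CUBIC)
save('rect',rect(.088))
# collar top circle + dashes fit: model search over centre, angle
from scipy.ndimage import map_coordinates
from scipy.optimize import minimize
def samp(P):
    p=proj(ci,P); return map_coordinates(g.astype(float),[p[:,1],p[:,0]],order=1)
z=.088
th=np.radians(np.arange(0,360,1.))
def ring(cx,cy,r): return samp(np.c_[cx+r*np.cos(th),cy+r*np.sin(th),np.full(len(th),z)])
best=[]
for cx in np.arange(.610,.632,.001):
    for cy in np.arange(-.064,-.044,.001):
        e=np.median(ring(cx,cy,.056)-ring(cx,cy,.065)); 
        D=np.mean([ring(cx,cy,r) for r in (.049,.0515,.054)],0)
        F=np.sum(D*np.exp(-1j*8*th)); best.append((-abs(F),cx,cy,(-(np.angle(-F))/8),e,D.mean()))
best.sort(); 
for b in best[:4]: print('dash fit amp',b[0],'c',b[1:3],'ang mod45 deg',np.degrees(b[3])%45)
u=[];
m=((hsv[...,0]<18)&(hsv[...,1]>100)&(hsv[...,2]>60)).astype(np.uint8); n,_,s_,ce=cv2.connectedComponentsWithStats(m)
S=[]
for k in range(1,n):
    # intersect pixel ray with z=.097
    p1,p2=world(ci,[ce[k]],[1.])[0],world(ci,[ce[k]],[2.])[0]; t=(.097-p1[2])/(p2[2]-p1[2]); p=p1+t*(p2-p1)
    if s_[k,4]>3 and .06<np.hypot(*(p[:2]-[.62,-.054]))<.1: S.append(p[:2]); print('stud',p[:2])
S=np.array(S)
if len(S)==3:
    from scipy.optimize import least_squares
    mod=lambda q:np.array([[q[0]+.078*np.cos(q[2]+a),q[1]+.078*np.sin(q[2]+a)] for a in np.radians([0,112,-112])])
    S=S[np.argsort(-S[:,0])]; S=np.vstack([S[:1],S[1:][np.argsort(-S[1:,1])]])
    f=least_squares(lambda q:(mod(q)-S).ravel(),[.62,-.054,0]); print('cell fit',f.x[:2],np.degrees(f.x[2]),'res',f.fun)
E
python3 -c "
from h import *
st()"; python3 m4.py
```

```text
t 6.85 tcp [ 0.4472 -0.318   0.1272] zyaw -167.61 ydir [ 0.035 -0.006 -0.999] F [-0.58 -0.23 -0.  ] T [0.05 0.07 0.03] op 0.0006 j [ 0.774  0.744 -0.386  1.913  0.492  0.543  1.848]
cell [ 0.6198 -0.0551 -0.0043] 0.91
collar [ 0.6223 -0.058   0.0701] 0.71
dash fit amp -2756.4416752084703 c (np.float64(0.622), np.float64(-0.05399999999999999)) ang mod45 deg 1.4524268698503917
dash fit amp -2755.009593812465 c (np.float64(0.622), np.float64(-0.05299999999999999)) ang mod45 deg 1.4148821391160682
dash fit amp -2746.314813773903 c (np.float64(0.623), np.float64(-0.05399999999999999)) ang mod45 deg 1.4306428915692355
dash fit amp -2744.1271028196147 c (np.float64(0.623), np.float64(-0.05299999999999999)) ang mod45 deg 1.3966436987937143
stud [ 0.6982 -0.0478]
stud [ 0.5979 -0.127 ]
stud [0.587  0.0159]
cell fit [ 0.6212 -0.0535] 4.273439839506258 res [ 0.0008  0.0002 -0.0004  0.0006 -0.0004 -0.0007]
```

View pics/rect.png

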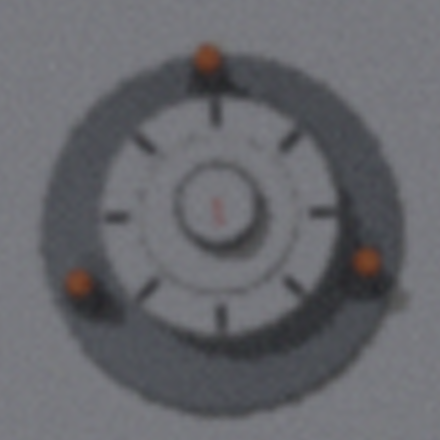

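The collar is found: axis about (0.622,-0.054), holes at 1.4 degrees mod 45, cell yaw 4.3 degrees. But the opening reads 0.6 mm, so the bar isn't in the jaws. I'll look.

```bash
rm -f rays.json; python3 m3.py; python3 -c "
from h import *
z=np.load('lastw.npz'); save('w4',z['im'])"
```

```text
t 7.00 tcp [ 0.4482 -0.3188  0.1275] zyaw -167.64 ydir [ 0.038 -0.007 -0.999] F [-0.07  0.53  0.04] T [ 0.07  0.07 -0.03] op 0.0003 j [ 0.774  0.743 -0.385  1.912  0.493  0.54   1.847]
sleeve n 969 med [ 0.449  -0.3196  0.0538] z pct [0.0516 0.0538 0.0552]
yaw 192.40562 ends [-0.0531  0.0588] mid by ends [ 0.4184 -0.3262] mid by sleeve [ 0.4496 -0.3193] 0.04786602465107005
sleeve px [273.4603 212.9381]
```

View pics/w4.png

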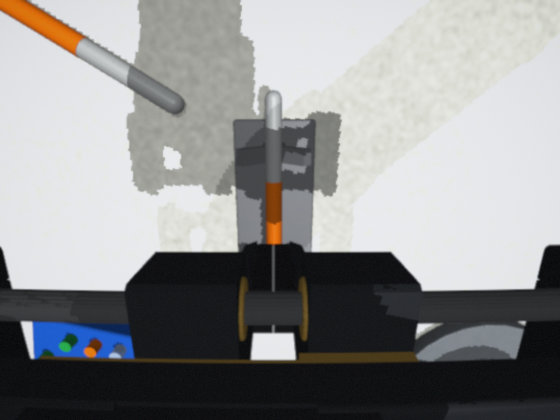

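The picture shows the bar still in the cradle (column 273, sleeve rows 183–245), with the fingers shut above it. I'll check where the fingertips really are, from depth.

Run:
```python
from h import *
z=np.load('lastw.npz'); d=z['d']; ci=camera_info('wrist'); s,M=st()
for v in range(225,350,10):
    row=[]
    for u in (250,262,273,286,296):
        p=M.T@(world(ci,[(u,v)],[d[v,u]])[0]-s['tcp_pos']) if d[v,u]>0 else np.full(3,np.nan)
        row.append(np.round(p*1000).astype(int).tolist() if d[v,u]>0 else None)
    print(v,row)
```

```text
t 7.05 tcp [ 0.4475 -0.3184  0.1265] zyaw -167.64 ydir [ 0.036 -0.007 -0.999] F [-0.6  -0.11 -0.3 ] T [ 0.07  0.07 -0.03] op 0.0004 j [ 0.773  0.745 -0.384  1.913  0.494  0.539  1.847]
225 [[-22, 119, -23], [-11, 119, -23], [-1, 72, -8], [11, 118, -23], [20, 119, -23]]
235 [[-22, 121, -34], [-11, 119, -33], [-1, 72, -16], [11, 119, -33], [21, 118, -33]]
245 [[-12, -18, 11], [-6, -15, 10], [-1, -13, 9], [6, -14, 10], [10, -18, 11]]
255 [[-11, -30, 11], [-6, -26, 10], [-1, -26, 10], [5, -25, 9], [9, -29, 11]]
265 [[-10, -39, 11], [-5, -36, 9], [-1, -32, 7], [5, -37, 9], [9, -40, 11]]
275 [[-10, -47, 10], [-5, -46, 10], [-1, -32, 2], [4, -44, 9], [8, -48, 11]]
285 [[-9, -56, 11], [-5, -53, 9], [-1, -33, -2], [4, -54, 10], [8, -55, 10]]
295 [[-6, -91, 27], [-3, -91, 27], [-1, -92, 28], [2, -91, 27], [5, -91, 27]]
305 [[-6, -93, 26], [-3, -93, 26], [-1, -94, 26], [2, -93, 26], [5, -93, 26]]
315 [[-6, -93, 23], [-3, -94, 23], [-1, -94, 24], [2, -94, 24], [5, -94, 24]]
325 [[-8, -70, 4], [-5, -56, -6], [-1, 133, -140], [4, -57, -5], [7, -69, 3]]
335 [[-8, -70, 0], [-13, 134, -153], [-1, 133, -153], [13, 133, -153], [7, -70, 0]]
345 [[-8, -71, -3], [-13, 135, -167], [-1, 133, -166], [13, 134, -166], [7, -72, -2]]
```

Run:
```python
from h import *
z=np.load('lastw.npz'); d=z['d']; ci=camera_info('wrist'); s=get_state(); M=R.from_rotvec(s['orientation']).as_matrix()
for y in (-20,-10,0,6,15,25):
    print(y,[proj(ci,s['tcp_pos']+M@(np.array([-6,y,zz])/1000.))[0].round(1).tolist() for zz in (-9,0,9)])
for v in range(234,250,2): print(v,[(M.T@(world(ci,[(u,v)],[d[v,u]])[0]-s['tcp_pos'])*1000).round().tolist() for u in (258,264,270,280)])
print('cam in tool',M.T@(-R.from_rotvec(ci['rvec']).as_matrix().T@np.array(ci['tvec'])-s['tcp_pos']))
```

```text
-20 [[262.3, 285.3], [262.1, 268.4], [261.9, 250.9]]
-10 [[262.9, 275.8], [262.7, 259.7], [262.6, 243.1]]
0 [[263.4, 267.3], [263.3, 252.0], [263.1, 236.3]]
6 [[263.7, 262.7], [263.6, 247.8], [263.5, 232.5]]
15 [[264.2, 256.2], [264.0, 242.0], [263.9, 227.4]]
25 [[264.6, 249.8], [264.5, 236.1], [264.4, 222.2]]
234 [[-15.0, 119.0, -32.0], [-9.0, 119.0, -32.0], [-3.0, 73.0, -16.0], [5.0, 76.0, -17.0]]
236 [[-15.0, 121.0, -35.0], [-9.0, 120.0, -35.0], [-3.0, 74.0, -18.0], [5.0, 75.0, -18.0]]
238 [[-15.0, 120.0, -36.0], [-9.0, 119.0, -36.0], [-3.0, 73.0, -19.0], [5.0, 75.0, -20.0]]
240 [[-15.0, 120.0, -38.0], [-9.0, 120.0, -38.0], [-3.0, 74.0, -21.0], [5.0, 75.0, -21.0]]
242 [[-15.0, 120.0, -40.0], [-9.0, 120.0, -40.0], [-3.0, 73.0, -22.0], [5.0, 75.0, -23.0]]
244 [[-8.0, -12.0, 9.0], [-5.0, -12.0, 9.0], [-2.0, -13.0, 10.0], [3.0, -12.0, 9.0]]
246 [[-8.0, -16.0, 10.0], [-5.0, -14.0, 9.0], [-2.0, -17.0, 10.0], [3.0, -16.0, 10.0]]
248 [[-8.0, -19.0, 10.0], [-5.0, -18.0, 9.0], [-2.0, -17.0, 9.0], [3.0, -18.0, 10.0]]
cam in tool [-0.00085367 -0.15821335  0.06656709]
```

Run:
```python
from h import *
s=get_state(); M=R.from_rotvec(s['orientation']).as_matrix(); t=np.array(s['tcp_pos'])
for c in ('scene','top'):
    im,d=read_camera(c); ci=camera_info(c); v,u=np.nonzero(d>0); P=world(ci,np.c_[u,v],d[v,u]); T=(P-t)@M*1000
    k=(abs(T[:,0])<30)&(abs(T[:,2])<25)&(T[:,1]>-130)&(T[:,1]<60); Q=T[k]
    h,e=np.histogram(Q[:,1],np.arange(-130,61,10)); print(c,dict(zip(e[:-1].astype(int).tolist(),h.tolist())))
    k2=k&(T[:,1]>-60)&(T[:,1]<40); print(T[k2][np.argsort(-T[k2][:,1])][:8].round(), np.c_[u,v][k2].mean(0) if k2.any() else '')
    print('proj tcp, tip25',proj(ci,[t,t+M@[0,.025,0],t+M@[0,-.011,0]]).round())
    if c=='scene': 
        p=proj(ci,t)[0].astype(int); save('sc2',cv2.resize(im[p[1]-50:p[1]+50,p[0]-65:p[0]+65],(780,600),interpolation=cv2.INTER_CUBIC))
```

```text
scene {-130: 56, -120: 57, -110: 28, -100: 25, -90: 9, -80: 4, -70: 4, -60: 15, -50: 23, -40: 21, -30: 20, -20: 14, -10: 0, 0: 0, 10: 0, 20: 0, 30: 0, 40: 0, 50: 0}
[[  9. -12.   6.]
 [-11. -13. -11.]
 [ -1. -13.  -9.]
 [ -7. -14.  -9.]
 [  7. -15. -12.]
 [-12. -16.  -9.]
 [ 10. -16. -10.]
 [  4. -16.  -9.]] [273.08602151 154.49462366]
proj tcp, tip25 [[273. 161.]
 [273. 167.]
 [273. 159.]]
top {-130: 3, -120: 11, -110: 13, -100: 8, -90: 0, -80: 0, -70: 0, -60: 0, -50: 0, -40: 0, -30: 0, -20: 0, -10: 0, 0: 0, 10: 0, 20: 0, 30: 0, 40: 0, 50: 0}
[] 
proj tcp, tip25 [[368. 246.]
 [367. 246.]
 [369. 246.]]
```

View pics/sc2.png

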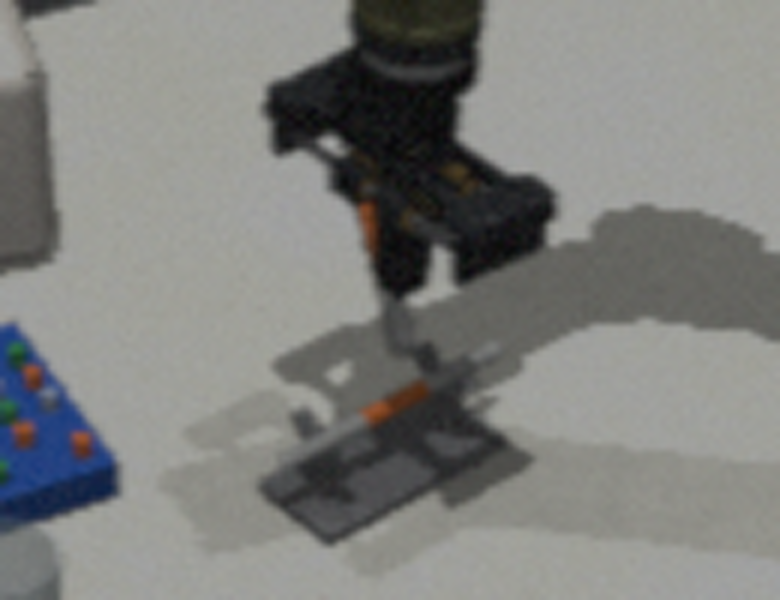

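A second camera confirms it: the fingertips are about 12 mm behind the reported TCP, not 25 mm ahead of it. The whole gripper sits about 37 mm further back than the text says. The true grasp point is therefore about TCP −31 mm along tool y, so I need to go down to TCP z ≈ 0.019.

>>> servo_tool --targets '[0.55,0,0,0,0,0.55,0,0,0,0,0.55,0,0,0,0,0.55,0,0.01,0,0,0.55,0,0.02,0,0,0.55,0,0.02,-0.001,0,0.55,0,0.01,-0.001,0,0.55,0,0.01,0,0]'

```text
time_s: 7.95
tcp_pos: [0.4508, -0.3172, 0.0497]
orientation: [-1.128, -1.388, 1.358]
wrist_force: [0.9, 0.0, -0.7]
opening: 0.0484
```

```bash
cat >> h.py <<'E'
GP=np.array([0,-.031,0])   # real grasp point in the reported tool frame
def relg(goal,zyaw=None):
    s,M=st(); g=np.array(s['tcp_pos'])+M@GP; d=np.array(goal)-g; z=M[:,2]; print('grasp pt',g.round(4),'shift xyz',(M.T@d).round(4))
    if zyaw is not None: print('turn',round(-((np.radians(zyaw)-np.arctan2(z[1],z[0])+np.pi)%(2*np.pi)-np.pi),4))
E
python3 -c "
from h import *
relg([.451,-.3193,.050],192.4)"
```

```text
t 7.95 tcp [ 0.4508 -0.3172  0.0497] zyaw -167.59 ydir [ 0.032 -0.004 -0.999] F [ 0.93  0.03 -0.74] T [ 0.05  0.05 -0.  ] op 0.0484 j [ 0.704  0.87  -0.281  1.94   0.572  0.377  1.775]
grasp pt [ 0.4498 -0.3171  0.0807] shift xyz [-0.0021  0.0307  0.0003]
turn 0.0001
```

>>> servo_tool --targets '[0.55,-0.001,0.01,0,0,0.55,-0.001,0.011,0,0,0.55,0,0.009,0,0,0.55,0,0,0,0]'

```text
time_s: 8.35
tcp_pos: [0.452, -0.3191, 0.0161]
orientation: [-1.126, -1.387, 1.358]
wrist_force: [-0.6, -0.2, -0.4]
opening: 0.0483
```

```bash
python3 -c "
from h import *
relg([.451,-.3193,.050],192.4)"
```

```text
t 8.35 tcp [ 0.452  -0.3191  0.0161] zyaw -167.58 ydir [ 0.031 -0.003 -1.   ] F [-0.61 -0.16 -0.44] T [ 0.06  0.06 -0.02] op 0.0483 j [ 0.678  0.928 -0.234  1.938  0.599  0.312  1.753]
grasp pt [ 0.451  -0.319   0.0471] shift xyz [-0.0003 -0.0029 -0.    ]
turn 0.0003
```

>>> servo_tool --targets '[0,0,-0.002,0,0,0,0,0,0,0,0,0,0,0,0,0,0,0,0,0,0,0,0,0,0,0,0,0,0,0,0,0,0,0,0]' --newtons 50

```text
time_s: 9.05
tcp_pos: [0.4523, -0.319, 0.0197]
orientation: [-1.128, -1.388, 1.357]
wrist_force: [-0.3, 0.1, -2.3]
opening: 0.0097
```

```bash
python3 -c "
from h import *
s,M=st(); np.savez('grasp.npz',t=s['tcp_pos'],M=M,j=s['joints'])"
```

```text
t 9.05 tcp [ 0.4523 -0.319   0.0197] zyaw -167.58 ydir [ 0.032 -0.003 -0.999] F [-0.34  0.08 -2.25] T [ 0.08 -0.01 -0.05] op 0.0097 j [ 0.681  0.922 -0.239  1.939  0.597  0.317  1.755]
```

>>> servo_tool --targets '[0,0,0,0,0,0,0,0,0,0]'

```text
time_s: 9.25
tcp_pos: [0.4523, -0.3191, 0.0196]
orientation: [-1.128, -1.388, 1.357]
wrist_force: [0.5, -0.9, -0.7]
opening: 0.0098
```

>>> servo_tool --targets '[0,0,-0.01,0,0,0,0,-0.01,0,0,0,0,0,0,0]'

```text
time_s: 9.55
tcp_pos: [0.4514, -0.3191, 0.0411]
orientation: [-1.127, -1.388, 1.358]
wrist_force: [-0.5, 0.5, -2.2]
opening: 0.0098
```

```bash
python3 -c "
from h import *
s,M=st()
im,d=read_camera('wrist'); np.savez('lastw.npz',im=im,d=d); save('w5',im)"
```

```text
t 9.55 tcp [ 0.4514 -0.3191  0.0411] zyaw -167.59 ydir [ 0.032 -0.003 -0.999] F [-0.52  0.47 -2.25] T [ 0.    0.04 -0.02] op 0.0098 j [ 0.701  0.885 -0.271  1.937  0.58   0.364  1.771]
```

View pics/w5.png

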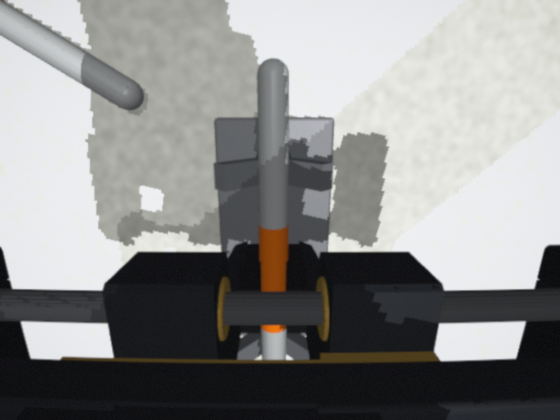

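Held: the sleeve is between the pads and the bar is clear of the notches. I'll get the bar line in the tool frame and then plan the approach.

Run:
```python
from h import *
np.set_printoptions(precision=4,suppress=True)
z=np.load('lastw.npz'); d,im=z['d'],z['im']; ci=camera_info('wrist'); s,M=st(); t=np.array(s['tcp_pos'])
v,u=np.nonzero(d>0); T=(world(ci,np.c_[u,v],d[v,u])-t)@M
k=(abs(T[:,0])<.008)&(T[:,2]>-.1)&(T[:,2]<.12)&(T[:,1]>-.045)&(T[:,1]<-.01)&(v<240)
Q=T[k]; print(len(Q),'end z',Q[:,2].max())
for lo in np.arange(.02,.1,.02):
    q=Q[(Q[:,2]>=lo)&(Q[:,2]<lo+.02)]
    if len(q): print('z',lo,'x mid',(q[:,0].max()+q[:,0].min())/2,'top y',np.percentile(q[:,1],5))
hsv=cv2.cvtColor(im,cv2.COLOR_RGB2HSV)[v,u][k]; o=(hsv[:,0]<20)&(hsv[:,1]>110); print('sleeve edge z',np.percentile(Q[o][:,2],99))
g=np.load('grasp.npz'); b=g['M'].T@(np.r_[np.cos(np.radians(192.4)),np.sin(np.radians(192.4)),0]); m=g['M'].T@(np.array([.451,-.3193,.05])-g['t']); print('bar tool dir',b,'mid',m)
# route target: outside hole at world angle A=226.4 , r=.17
C=np.array([.622,-.0537])
for A in (226.4,181.4,136.4):
  for r in (.165,.118): print(A,r,C+r*np.r_[np.cos(np.radians(A)),np.sin(np.radians(A))])
```

```text
t 9.60 tcp [ 0.4512 -0.3191  0.0407] zyaw -167.59 ydir [ 0.031 -0.003 -1.   ] F [-0.64  0.27 -1.6 ] T [ 0.03  0.03 -0.01] op 0.0098 j [ 0.701  0.886 -0.271  1.937  0.58   0.363  1.771]
5434 end z 0.0903345551359943
z 0.02 x mid -0.001009045047157867 top y -0.03750186983865802
z 0.04 x mid 0.0004305845155895575 top y -0.03819686405105508
z 0.06 x mid -0.0009559290949453553 top y -0.03877547627104228
z 0.08 x mid -0.0009260063815193964 top y -0.03907610819378284
sleeve edge z 0.025534429219700765
bar tool dir [ 0.0001 -0.0309  0.9995] mid [-0.0003 -0.0303  0.0004]
226.4 0.165 [ 0.5082 -0.1732]
226.4 0.118 [ 0.5406 -0.1392]
181.4 0.165 [ 0.457  -0.0577]
181.4 0.118 [ 0.504  -0.0566]
136.4 0.165 [0.5025 0.0601]
136.4 0.118 [0.5365 0.0277]
```

>>> servo_tool --targets '[0,0,-0.03,0,0,0,0.026,-0.005,-0.017,0,0,0.026,0,-0.017,0,0,0.026,0,-0.017,0,0,0.026,0,-0.017,0,0,0.026,0,-0.017,0]'

```text
time_s: 10.2
tcp_pos: [0.5042, -0.1778, 0.0779]
orientation: [-1.137, -1.373, 1.351]
wrist_force: [1.2, -0.6, -2.3]
opening: 0.0094
```

>>> servo_tool --targets '[0,0,0,0,-0.12,0,0,0,0,-0.12,0,0,0,0,-0.12,0,0,0,0,-0.12,0,0,0,0,-0.11,0,0,0,0,0]'

```text
time_s: 10.8
tcp_pos: [0.5076, -0.1687, 0.0785]
orientation: [-0.732, -1.806, 1.789]
wrist_force: [-0.5, 0.8, -1.9]
opening: 0.0093
```

```bash
cat >> h.py <<'E'
BM=np.array([-.0005,-.031,.0]); BD=np.array([0,-.030,.99955])
C0=np.array([.622,-.0537])
def bar():
    s,M=st(); t=np.array(s['tcp_pos']); m=t+M@BM; b=M@BD; e=m-.09*b
    print('bar mid',m.round(4),'r %.4f ang %.2f'%(np.hypot(*(m[:2]-C0)),np.degrees(np.arctan2(*(m[:2]-C0)[::-1]))%360),'yaw %.2f'%(np.degrees(np.arctan2(b[1],b[0]))%360),'pitch %.2f'%np.degrees(np.arcsin(b[2])),'inner end',e.round(4),'r %.4f'%np.hypot(*(e[:2]-C0)))
    return s,M,m,b,e
def go(A,r,z,ry=None):
    """shift/turn so that bar lies along world angle A, mid r from the axis, inner end height z"""
    s,M,m,b,e=bar(); ps=np.radians(A)-np.arctan2(b[1],b[0]); ps=(ps+np.pi)%(2*np.pi)-np.pi
    g=np.r_[C0+r*np.r_[np.cos(np.radians(A)),np.sin(np.radians(A))],0]; 
    Mn=M@R.from_rotvec([0,-ps,0]).as_matrix(); t=np.array(s['tcp_pos']); mn=t+Mn@BM; en=mn-.09*Mn@BD
    dw=g-mn; dw[2]=z-en[2]; print('shift before turn axes',(M.T@dw).round(4),'after',(Mn.T@dw).round(4),'turn',round(-ps,4))
E
python3 - <<'E'
from h import *
go(226.4,.165,.072)
z=np.load('top.npz'); d=z['d']; ci=camera_info('top'); v,u=np.nonzero(d>0); P=world(ci,np.c_[u,v],d[v,u]); r=np.hypot(P[:,0]-C0[0],P[:,1]-C0[1])
for a,b in((.0,.018),(.03,.045),(.048,.056),(.08,.09),(.11,.14)):
    k=(r>a)&(r<b); print(a,b,np.percentile(P[k,2],[25,50,75]).round(4))
im,d=read_camera('wrist'); np.savez('lastw.npz',im=im,d=d); ci=camera_info('wrist')
v,u=np.nonzero(d>0); P=world(ci,np.c_[u,v],d[v,u]); r=np.hypot(P[:,0]-C0[0],P[:,1]-C0[1]); k=(r>.048)&(r<.056)&(P[:,2]>.06)&(P[:,2]<.11); print('wrist collar top',k.sum(),np.percentile(P[k,2],[25,50,75]) if k.any() else '')
E
```

```text
t 10.80 tcp [ 0.5076 -0.1687  0.0785] zyaw -132.59 ydir [ 0.033 -0.004 -0.999] F [-0.46  0.78 -1.88] T [ 0.09 -0.   -0.04] op 0.0093 j [ 0.48   0.821 -0.405  1.98   0.717  0.449  1.939]
bar mid [ 0.5069 -0.169   0.1095] r 0.1629 ang 225.05 yaw 227.37 pitch 0.60 inner end [ 0.5679 -0.1028  0.1086] r 0.0730
shift before turn axes [-0.0028  0.0366  0.003 ] after [-0.0029  0.0366  0.0029] turn 0.0169
0.0 0.018 [0.1271 0.1288 0.1309]
0.03 0.045 [0.0895 0.0923 0.095 ]
0.048 0.056 [0.0866 0.0887 0.091 ]
0.08 0.09 [0.0169 0.0192 0.022 ]
0.11 0.14 [-0.0015  0.001   0.0033]
wrist collar top 0
```

>>> servo_tool --targets '[0,-0.001,0.018,0.001,0.017,0,-0.002,0.018,0.002,0,0,0,0,0,0]'

```text
time_s: 11.15
tcp_pos: [0.5096, -0.1737, 0.0424]
orientation: [-0.756, -1.788, 1.77]
wrist_force: [-0.7, -0.7, -1.8]
opening: 0.0095
```

Run:
```python
from h import *
np.set_printoptions(precision=4,suppress=True)
go(226.4,.165,.072)
# check bar in top and scene views: bar end near collar
for c in ('top','scene'):
    im,d=read_camera(c); ci=camera_info(c); s,M,m,b,e=bar()
    p=proj(ci,[m,e,e-.01*b]); w=50 if c=='top' else 35
    cc=proj(ci,[.6,-.08,.072])[0].astype(int); cr=cv2.resize(im[cc[1]-w:cc[1]+w,cc[0]-w:cc[0]+w],(400,400),interpolation=cv2.INTER_CUBIC)
    cr=np.clip(cr*1.5,0,255).astype(np.uint8)
    hole=np.r_[C0+.058*np.r_[np.cos(np.radians(226.4)),np.sin(np.radians(226.4))],.072]
    for q,col in ((e,(0,255,0)),(hole,(0,0,255)),(m,(0,255,255))):
        x=((proj(ci,q)[0]-cc+w+.5)*400/(2*w)).astype(int); cv2.circle(cr,tuple(int(i) for i in x),4,col,1)
    if c=='top': A=cr
save('pre',np.hstack([A,cr]))
```

```text
t 11.15 tcp [ 0.5096 -0.1737  0.0424] zyaw -134.25 ydir [ 0.035 -0.005 -0.999] F [-0.71 -0.74 -1.83] T [ 0.03  0.13 -0.01] op 0.0095 j [ 0.443  0.879 -0.329  1.985  0.762  0.364  1.878]
bar mid [ 0.5088 -0.1739  0.0734] r 0.1651 ang 226.73 yaw 225.70 pitch 0.51 inner end [ 0.5717 -0.1095  0.0726] r 0.0751
shift before turn axes [ 0.001   0.0005 -0.0001] after [ 0.001   0.0005 -0.0001] turn -0.0122
t 11.20 tcp [ 0.5101 -0.1734  0.0433] zyaw -134.21 ydir [ 0.036 -0.004 -0.999] F [ 0.59 -0.4  -1.37] T [0.09 0.06 0.03] op 0.009 j [ 0.443  0.878 -0.33   1.984  0.761  0.364  1.879]
bar mid [ 0.5093 -0.1736  0.0743] r 0.1646 ang 226.79 yaw 225.74 pitch 0.46 inner end [ 0.5721 -0.1092  0.0736] r 0.0746
t 11.25 tcp [ 0.5106 -0.1733  0.0439] zyaw -134.16 ydir [ 0.037 -0.004 -0.999] F [-0.34 -0.22 -1.5 ] T [ 0.11  0.08 -0.03] op 0.0095 j [ 0.443  0.877 -0.331  1.984  0.761  0.365  1.879]
bar mid [ 0.5098 -0.1735  0.0749] r 0.1641 ang 226.88 yaw 225.78 pitch 0.40 inner end [ 0.5726 -0.109   0.0743] r 0.0742
```

View pics/pre.png

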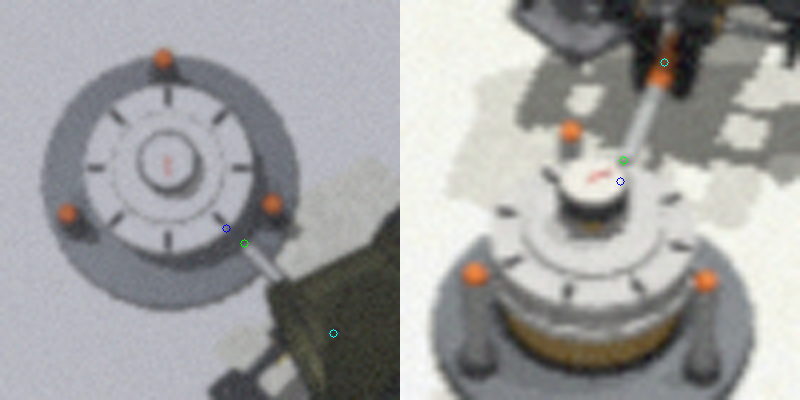

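The top crop shows the predicted bar tip (244,243) on the real tip, in line with the dash at (222,222). Inserting.

>>> servo_tool --targets '[0,0.001,0.0015,0,-0.012,0,0,0.0003,-0.01,0,0,0,0.0003,-0.01,0]'

```text
time_s: 11.55
tcp_pos: [0.5245, -0.1583, 0.0441]
orientation: [-0.753, -1.797, 1.779]
wrist_force: [-0.0, 0.6, -1.6]
opening: 0.0095
```

```bash
python3 -c "
from h import *
go(226.4,.118,.072)"
```

```text
t 11.55 tcp [ 0.5245 -0.1583  0.0441] zyaw -133.62 ydir [ 0.039 -0.006 -0.999] F [-0.04  0.56 -1.62] T [ 0.08  0.12 -0.03] op 0.0095 j [ 0.413  0.882 -0.34   1.96   0.751  0.384  1.869]
bar mid [ 0.5236 -0.1584  0.075 ] r 0.1437 ang 226.79 yaw 226.33 pitch 0.41 inner end [ 0.5858 -0.0933  0.0744] r 0.0537
shift before turn axes [ 0.0011  0.0029 -0.0256] after [ 0.0011  0.0029 -0.0256] turn -0.0013
```

>>> servo_tool --targets '[0,0.001,0.0015,-0.007,0,0,0,0.0005,-0.008,0,0,0,0.0005,-0.007,0]'

```text
time_s: 11.85
tcp_pos: [0.542, -0.1384, 0.0429]
orientation: [-0.753, -1.8, 1.779]
wrist_force: [-6.0, -6.5, -0.3]
opening: 0.0097
```

```bash
python3 -c "
from h import *
go(226.4,.118,.072)"
```

```text
t 11.85 tcp [ 0.542  -0.1384  0.0429] zyaw -133.51 ydir [ 0.042 -0.005 -0.999] F [-6.01 -6.49 -0.27] T [-1.47  1.47 -0.14] op 0.0097 j [ 0.375  0.892 -0.349  1.928  0.734  0.405  1.852]
bar mid [ 0.5411 -0.1386  0.0739] r 0.1173 ang 226.38 yaw 226.43 pitch 0.26 inner end [ 0.6031 -0.0734  0.0735] r 0.0273
shift before turn axes [0.     0.0014 0.0008] after [0.     0.0014 0.0008] turn 0.0006
```

Seated at the hole bottom (r ≈ 0.117, 9 N push). Backing off 1.5 mm and starting the first stroke clockwise.

>>> servo_tool --targets '[0,0,0,0.0015,0,0,0.006,0,0,0.05,0,0.0119,0,-0.0006,0.1,0,0.0119,0,-0.0006,0.1,0,0.0119,0,-0.0006,0.1]'

```text
time_s: 12.35
tcp_pos: [0.5195, -0.1107, 0.0418]
orientation: [-1.017, -1.553, 1.521]
wrist_force: [-0.2, -2.0, -2.3]
opening: 0.0096
```

```bash
python3 -c "
from h import *
go(226.4-20,.1188,.072)"
```

```text
t 12.35 tcp [ 0.5195 -0.1107  0.0418] zyaw -154.77 ydir [ 0.048 -0.01  -0.999] F [-0.18 -2.04 -2.26] T [-0.22  0.14 -0.01] op 0.0096 j [ 0.238  0.863 -0.194  2.025  0.62   0.261  1.525]
bar mid [ 0.5182 -0.1109  0.0728] r 0.1185 ang 208.84 yaw 205.18 pitch -0.53 inner end [ 0.5996 -0.0726  0.0736] r 0.0293
shift before turn axes [0.0051 0.0014 0.0006] after [0.0051 0.0014 0.0005] turn -0.0213
```

>>> servo_tool --targets '[0,0.0125,0.0005,-0.0002,0.08,0,0.0125,0.0005,-0.0006,0.08,0,0.0125,0.0005,-0.0006,0.08]'

```text
time_s: 12.65
tcp_pos: [0.5077, -0.0789, 0.0399]
orientation: [-1.168, -1.369, 1.334]
wrist_force: [0.1, -2.0, -2.0]
opening: 0.0099
```

```bash
python3 -c "
from h import *
go(226.4-51,.1188,.0717)"
```

```text
t 12.65 tcp [ 0.5077 -0.0789  0.0399] zyaw -169.57 ydir [ 0.049 -0.015 -0.999] F [ 0.13 -2.01 -2.04] T [-0.5   0.06 -0.21] op 0.0099 j [ 0.115  0.855 -0.096  2.082  0.498  0.179  1.317]
bar mid [ 0.5062 -0.0789  0.0709] r 0.1185 ang 192.30 yaw 190.39 pitch -0.88 inner end [ 0.5948 -0.0627  0.0723] r 0.0287
shift before turn axes [ 0.0347  0.0003 -0.0038] after [0.0345 0.0003 0.0053] turn 0.2616
```

>>> servo_tool --targets '[0,0.012,0.0002,-0.0002,0.085,0,0.012,0.0002,-0.0005,0.085,0,0.012,0.0002,-0.0005,0.085]'

```text
time_s: 12.95
tcp_pos: [0.5053, -0.0466, 0.0391]
orientation: [-1.302, -1.168, 1.13]
wrist_force: [-1.4, -2.2, -1.3]
opening: 0.0093
```

```bash
python3 -c "
from h import *
go(226.4-67,.1188,.0713)"
```

```text
t 12.95 tcp [ 0.5053 -0.0466  0.0391] zyaw 174.74 ydir [ 0.049 -0.021 -0.999] F [-1.35 -2.23 -1.33] T [-0.59  0.08 -0.24] op 0.0093 j [ 0.009  0.855 -0.036  2.102  0.344  0.145  1.124]
bar mid [ 0.5037 -0.0464  0.07  ] r 0.1185 ang 176.48 yaw 174.71 pitch -1.19 inner end [ 0.5933 -0.0547  0.0719] r 0.0287
shift before turn axes [ 0.035   0.0004 -0.004 ] after [0.0348 0.0004 0.0054] turn 0.2673
```

>>> servo_tool --targets '[0,0.012,0.0001,-0.0002,0.085,0,0.012,0.0001,-0.0005,0.085,0,0.012,0.0001,-0.0005,0.085]'

```text
time_s: 13.25
tcp_pos: [0.5118, -0.0147, 0.0386]
orientation: [-1.41, -0.962, 0.922]
wrist_force: [-1.9, -3.8, -1.5]
opening: 0.0094
```

```bash
python3 -c "
from h import *
go(226.4-83,.1188,.0710)"
```

```text
t 13.25 tcp [ 0.5118 -0.0147  0.0386] zyaw 159.05 ydir [ 0.047 -0.026 -0.999] F [-1.91 -3.76 -1.55] T [-0.65  0.25 -0.29] op 0.0094 j [-8.200e-02  8.590e-01  2.000e-03  2.086e+00  1.840e-01  1.550e-01
  9.430e-01]
bar mid [ 0.5102 -0.0144  0.0696] r 0.1185 ang 160.63 yaw 159.04 pitch -1.32 inner end [ 0.5942 -0.0466  0.0717] r 0.0287
shift before turn axes [ 0.0353  0.0006 -0.0042] after [0.0351 0.0006 0.0055] turn 0.2729
```

>>> servo_tool --targets '[0,0.012,0.0001,-0.0002,0.085,0,0.012,0.0001,-0.0005,0.085,0,0.012,0.0001,-0.0005,0.085,0,0.01,0.0001,-0.0005,0.07]'

```text
time_s: 13.65
tcp_pos: [0.532, 0.0211, 0.038]
orientation: [-1.511, -0.692, 0.655]
wrist_force: [-2.9, -3.1, -0.1]
opening: 0.0095
```

```bash
python3 -c "
from h import *
go(226.4-90,.1188,.0710)"
```

```text
t 13.65 tcp [0.532  0.0211 0.038 ] zyaw 139.10 ydir [ 0.04  -0.032 -0.999] F [-2.88 -3.07 -0.11] T [-0.52  0.34 -0.2 ] op 0.0095 j [-0.181  0.873  0.052  2.019 -0.013  0.216  0.721]
bar mid [0.5304 0.0217 0.069 ] r 0.1186 ang 140.54 yaw 139.10 pitch -1.19 inner end [ 0.5985 -0.0372  0.0709] r 0.0287
shift before turn axes [ 0.0086 -0.0001  0.0001] after [ 0.0086 -0.0001  0.0005] turn 0.0471
```

First stroke is done, about 86 degrees. Withdrawing and measuring the collar's angle from the top camera.

>>> servo_tool --targets '[0,-0.001,0,0.002,0,0,0,-0.0003,0.012,0,0,0,-0.0003,0.012,0,0,0,-0.0003,0.013,0,0,0,-0.0003,0.013,0]'

```text
time_s: 14.15
tcp_pos: [0.49, 0.0564, 0.0366]
orientation: [-1.51, -0.697, 0.655]
wrist_force: [0.4, -0.7, -2.3]
opening: 0.0095
```

```bash
cat > coll.py <<'E'
from h import *
from scipy.ndimage import map_coordinates
def collar(z=.0875,c=None):
    im,d=read_camera('top'); ci=camera_info('top'); g=cv2.cvtColor(im,cv2.COLOR_RGB2GRAY).astype(float)
    th=np.radians(np.arange(0,360,.5)); out=[]
    for cx in np.arange(.620,.6245,.001):
        for cy in np.arange(-.056,-.0515,.001):
            p=np.concatenate([np.c_[cx+r*np.cos(th),cy+r*np.sin(th),np.full(len(th),z)] for r in (.0495,.0515,.0535)])
            q=proj(ci,p); D=map_coordinates(g,[q[:,1],q[:,0]],order=1).reshape(3,-1).mean(0)
            D=D-np.median(D); D=np.clip(D,-60,10)
            # per-dash angles: template correlation over each 45 deg bin
            F=np.sum(D*np.exp(-8j*th)); out.append((abs(F),cx,cy,np.degrees(-np.angle(-F)/8)%45,D))
    out.sort(key=lambda t:-t[0]); b=out[0]
    a0=b[3]; per=[]
    for k in range(8):
        dl=(np.degrees(th)-a0-45*k+180)%360-180; w=(abs(dl)<12); x=np.clip(-b[4][w]-8,0,None)
        per.append(round(float((x*dl[w]).sum()/x.sum()),1) if x.sum()>40 else None)
    print('collar amp %.0f c (%.3f,%.3f) ang mod45 %.2f'%b[:4],'per-dash dev',per); save('lasttop',im)
    return b[3]
if __name__=='__main__':
    bar(); collar()
E
python3 coll.py
```

```text
t 14.15 tcp [0.49   0.0564 0.0366] zyaw 139.27 ydir [ 0.042 -0.031 -0.999] F [ 0.41 -0.71 -2.3 ] T [-0.01  0.04 -0.04] op 0.0095 j [-0.271  0.86   0.059  2.134 -0.045  0.114  0.671]
bar mid [0.4884 0.057  0.0675] r 0.1735 ang 140.36 yaw 139.28 pitch -1.27 inner end [ 0.5566 -0.0017  0.0695] r 0.0835
collar amp 6353 c (0.622,-0.054) ang mod45 9.24 per-dash dev [0.1, 0.2, -0.1, -0.4, -0.3, 0.1, 0.3, 0.3]
```

>>> servo_tool --targets '[0,0,-0.035,0,0,0,-0.01,-0.03,-0.005,-0.06,0,-0.02,-0.01,-0.001,-0.12,0,-0.02,0,-0.001,-0.12,0,-0.02,0,-0.001,-0.12,0,-0.02,0,-0.001,-0.12,0,-0.02,0,-0.001,-0.12,0,-0.02,0,-0.001,-0.12]'

```text
time_s: 15.0
tcp_pos: [0.4445, -0.0574, 0.1157]
orientation: [-1.195, -1.313, 1.303]
wrist_force: [0.7, -0.1, -2.1]
opening: 0.0094
```

```bash
python3 -c "
from h import *
go(234.2,.165,.120)"
```

```text
t 15.00 tcp [ 0.4445 -0.0574  0.1157] zyaw -172.92 ydir [ 0.037 -0.025 -0.999] F [ 0.72 -0.14 -2.13] T [ 0.06  0.07 -0.02] op 0.0094 j [ 0.077  0.668 -0.111  2.227  0.42   0.233  1.276]
bar mid [ 0.4434 -0.0571  0.1467] r 0.1786 ang 181.08 yaw 187.03 pitch -0.20 inner end [ 0.5327 -0.0461  0.147 ] r 0.0896
shift before turn axes [-0.1389  0.0304 -0.0642] after [-0.1415  0.0304  0.0582] turn -0.8232
```

>>> servo_tool --targets '[0,-0.024,0,-0.004,-0.1,0,-0.023,0,-0.003,-0.11,0,-0.022,0,-0.003,-0.11,0,-0.022,0,-0.002,-0.12,0,-0.021,0.005,-0.002,-0.12,0,-0.021,0.01,-0.002,-0.12,0,-0.015,0.01,0,-0.12]'

```text
time_s: 15.7
tcp_pos: [0.5191, -0.1872, 0.0971]
orientation: [-0.634, -1.872, 1.902]
wrist_force: [-0.4, 0.7, -1.5]
opening: 0.0092
```

```bash
python3 -c "
from h import *
go(234.2,.165,.072)"
```

```text
t 15.70 tcp [ 0.5191 -0.1872  0.0971] zyaw -124.95 ydir [ 0.034 -0.026 -0.999] F [-0.45  0.68 -1.47] T [0.12 0.06 0.04] op 0.0092 j [ 0.525  0.807 -0.459  1.928  0.722  0.537  2.093]
bar mid [ 0.5185 -0.1866  0.128 ] r 0.1685 ang 232.09 yaw 234.98 pitch 1.84 inner end [ 0.5701 -0.113   0.1252] r 0.0788
shift before turn axes [-0.004   0.0534 -0.0034] after [-0.0039  0.0534 -0.0034] turn 0.0135
```

>>> servo_tool --targets '[0,-0.002,0.025,-0.001,0.007,0,-0.002,0.025,-0.001,0.006,0,0,0.003,0,0,0,0,0,0,0]'

```text
time_s: 16.1
tcp_pos: [0.5256, -0.1905, 0.0416]
orientation: [-0.644, -1.865, 1.893]
wrist_force: [-0.1, -0.5, -1.8]
opening: 0.0099
```

```bash
python3 -c "
from h import *
go(234.2,.165,.0705)
from coll import collar; collar()
go(234.2,.142,.0705)"
```

```text
t 16.10 tcp [ 0.5256 -0.1905  0.0416] zyaw -125.65 ydir [ 0.034 -0.026 -0.999] F [-0.15 -0.52 -1.79] T [ 0.12  0.05 -0.04] op 0.0099 j [ 0.474  0.897 -0.37   1.928  0.798  0.43   2.018]
bar mid [ 0.525  -0.19    0.0726] r 0.1674 ang 234.56 yaw 234.27 pitch 1.77 inner end [ 0.5775 -0.117   0.0698] r 0.0774
shift before turn axes [ 0.001  -0.0007 -0.0024] after [ 0.001  -0.0007 -0.0024] turn 0.0013
collar amp 6250 c (0.622,-0.054) ang mod45 9.27 per-dash dev [0.0, 0.1, -0.3, -0.4, -0.2, -0.0, 0.4, 0.5]
t 16.15 tcp [ 0.5257 -0.1904  0.0419] zyaw -125.65 ydir [ 0.034 -0.025 -0.999] F [-1.16 -0.08 -1.13] T [0.14 0.05 0.02] op 0.0095 j [ 0.474  0.897 -0.37   1.928  0.798  0.43   2.018]
bar mid [ 0.525  -0.19    0.0729] r 0.1673 ang 234.55 yaw 234.28 pitch 1.76 inner end [ 0.5775 -0.1169  0.0701] r 0.0773
shift before turn axes [ 0.0009 -0.0005 -0.0253] after [ 0.001  -0.0005 -0.0253] turn 0.0014
```

>>> servo_tool --targets '[0,0.001,-0.0003,-0.012,0,0,0,-0.0002,-0.012,0]'

```text
time_s: 16.35
tcp_pos: [0.5388, -0.1706, 0.044]
orientation: [-0.647, -1.863, 1.893]
wrist_force: [0.4, 0.1, -1.0]
opening: 0.0095
```

```bash
python3 -c "
from h import *
go(234.2,.1188,.0705)"
```

```text
t 16.35 tcp [ 0.5388 -0.1706  0.044 ] zyaw -125.77 ydir [ 0.035 -0.027 -0.999] F [ 0.39  0.11 -1.05] T [0.16 0.09 0.01] op 0.0095 j [ 0.434  0.898 -0.375  1.909  0.781  0.448  1.993]
bar mid [ 0.5381 -0.1701  0.075 ] r 0.1435 ang 234.20 yaw 234.15 pitch 1.81 inner end [ 0.5908 -0.0971  0.0722] r 0.0535
shift before turn axes [ 0.0001  0.0016 -0.0247] after [ 0.      0.0016 -0.0247] turn -0.0008
```

>>> servo_tool --targets '[0,0,0.0015,-0.006,0,0,0,0.001,-0.009,0,0,0,0.001,-0.009,0]'

```text
time_s: 16.65
tcp_pos: [0.5545, -0.1492, 0.0423]
orientation: [-0.646, -1.863, 1.897]
wrist_force: [-7.4, -11.8, -1.7]
opening: 0.0098
```

```bash
python3 -c "
from h import *
go(234.2,.1188,.0705)"
```

```text
t 16.65 tcp [ 0.5545 -0.1492  0.0423] zyaw -125.66 ydir [ 0.035 -0.03  -0.999] F [ -7.36 -11.84  -1.73] T [-2.08  1.54 -0.18] op 0.0098 j [ 0.388  0.907 -0.376  1.882  0.769  0.466  1.968]
bar mid [ 0.5538 -0.1486  0.0733] r 0.1169 ang 234.31 yaw 234.27 pitch 1.93 inner end [ 0.6064 -0.0756  0.0702] r 0.0269
shift before turn axes [ 0.0002 -0.0002  0.0019] after [ 0.0002 -0.0002  0.0019] turn 0.0011
```

>>> servo_tool --targets '[0,0,0,0.002,0,0,0.007,0,0,0.05,0,0.0125,0,-0.0005,0.095,0,0.0125,0,-0.0005,0.095,0,0.009,0,-0.0003,0.06]'

```text
time_s: 17.15
tcp_pos: [0.5287, -0.1265, 0.041]
orientation: [-0.902, -1.658, 1.683]
wrist_force: [0.1, -3.4, -1.5]
opening: 0.0093
```

```bash
python3 -c "
from h import *
go(208,.1188,.0702)
from coll import collar; collar()"
```

```text
t 17.15 tcp [ 0.5287 -0.1265  0.041 ] zyaw -143.97 ydir [ 0.043 -0.036 -0.998] F [ 0.13 -3.44 -1.47] T [-0.54 -0.14 -0.22] op 0.0093 j [ 0.267  0.873 -0.226  1.988  0.701  0.318  1.652]
bar mid [ 0.5276 -0.1258  0.072 ] r 0.1188 ang 217.38 yaw 215.94 pitch 0.97 inner end [ 0.6005 -0.073   0.0705] r 0.0289
shift before turn axes [ 0.0194 -0.0001 -0.0011] after [ 0.0194 -0.0001  0.0015] turn 0.1386
collar amp 6021 c (0.623,-0.054) ang mod45 41.89 per-dash dev [1.1, 1.1, 0.4, -0.2, -0.8, -1.2, 0.1, 0.4]
```

>>> servo_tool --targets '[0,0.011,0,-0.0004,0.075,0,0.011,0,-0.0004,0.075]'

```text
time_s: 17.4
tcp_pos: [0.5181, -0.1097, 0.0403]
orientation: [-1.011, -1.552, 1.571]
wrist_force: [1.2, -3.4, -1.6]
opening: 0.0095
```

```bash
cat > f.py <<'E'
from h import *
import json,os
s,M,m,b,e=bar(); M=np.array(M); print('F tool',(M.T@np.array(s['wrist_force'])).round(2),'T about tool y %.2f'%(M.T@np.array(s['torque']))[1])
E
python3 f.py
```

```text
t 17.40 tcp [ 0.5181 -0.1097  0.0403] zyaw -153.00 ydir [ 0.044 -0.039 -0.998] F [ 1.23 -3.39 -1.59] T [-0.54 -0.06 -0.27] op 0.0095 j [ 0.191  0.863 -0.153  2.034  0.646  0.252  1.509]
bar mid [ 0.517  -0.1089  0.0713] r 0.1186 ang 207.72 yaw 206.90 pitch 0.48 inner end [ 0.5973 -0.0682  0.0705] r 0.0287
F tool [-3.48  1.78  0.48] T about tool y 0.25
```

>>> servo_tool --targets '[0,0.0065,0,-0.0002,0.052]'

```text
time_s: 17.5
tcp_pos: [0.5155, -0.1043, 0.0401]
orientation: [-1.046, -1.514, 1.532]
wrist_force: [-0.2, -2.3, -2.6]
opening: 0.0096
```

```bash
python3 f.py
```

```text
t 17.50 tcp [ 0.5155 -0.1043  0.0401] zyaw -156.13 ydir [ 0.044 -0.041 -0.998] F [-0.18 -2.26 -2.56] T [-0.58  0.05 -0.22] op 0.0096 j [ 0.168  0.861 -0.131  2.045  0.623  0.235  1.465]
bar mid [ 0.5144 -0.1035  0.0711] r 0.1186 ang 204.84 yaw 203.78 pitch 0.34 inner end [ 0.5967 -0.0672  0.0705] r 0.0287
F tool [-1.85  2.64  1.14] T about tool y 0.19
```

>>> servo_tool --targets '[0,0.0057,0,-0.0002,0.042]'

```text
time_s: 17.6
tcp_pos: [0.5136, -0.1, 0.0399]
orientation: [-1.075, -1.483, 1.501]
wrist_force: [0.1, -3.4, -2.3]
opening: 0.0099
```

>>> servo_tool --targets '[0,0.0057,0,-0.0002,0.042]'

```text
time_s: 17.7
tcp_pos: [0.5119, -0.0957, 0.0397]
orientation: [-1.102, -1.451, 1.469]
wrist_force: [-0.1, -3.2, -2.3]
opening: 0.0099
```

```bash
python3 f.py
```

```text
t 17.70 tcp [ 0.5119 -0.0957  0.0397] zyaw -161.21 ydir [ 0.044 -0.044 -0.998] F [-0.14 -3.16 -2.32] T [-0.61  0.05 -0.26] op 0.0099 j [ 0.129  0.859 -0.098  2.061  0.582  0.21   1.396]
bar mid [ 0.5107 -0.0948  0.0707] r 0.1186 ang 200.27 yaw 198.69 pitch 0.14 inner end [ 0.596  -0.066   0.0704] r 0.0288
F tool [-2.81  2.45  1.22] T about tool y 0.23
```

>>> servo_tool --targets '[0,0.0066,0,-0.0002,0.04]'

```text
time_s: 17.8
tcp_pos: [0.5102, -0.0907, 0.0394]
orientation: [-1.128, -1.42, 1.439]
wrist_force: [-0.1, -3.6, -2.0]
opening: 0.0096
```

>>> servo_tool --targets '[0,0.0066,0,-0.0002,0.04]'

```text
time_s: 17.9
tcp_pos: [0.5086, -0.0854, 0.0391]
orientation: [-1.152, -1.389, 1.408]
wrist_force: [0.2, -2.9, -0.9]
opening: 0.0099
```

```bash
python3 f.py
```

```text
t 17.90 tcp [ 0.5086 -0.0854  0.0391] zyaw -166.09 ydir [ 0.044 -0.048 -0.998] F [ 0.23 -2.87 -0.87] T [-0.59  0.07 -0.31] op 0.0099 j [ 0.088  0.858 -0.067  2.077  0.539  0.188  1.329]
bar mid [ 0.5074 -0.0844  0.0701] r 0.1187 ang 195.00 yaw 193.81 pitch -0.06 inner end [ 0.5948 -0.0629  0.0702] r 0.0287
F tool [-2.79  1.02  0.5 ] T about tool y 0.28
```

>>> servo_tool --targets '[0,0.0062,0,-0.0002,0.042]'

```text
time_s: 18.0
tcp_pos: [0.5074, -0.0804, 0.0389]
orientation: [-1.178, -1.357, 1.376]
wrist_force: [-0.5, -3.1, -1.5]
opening: 0.0099
```

>>> servo_tool --targets '[0,0.0062,0,-0.0002,0.042]'

```text
time_s: 18.1
tcp_pos: [0.5064, -0.0753, 0.0386]
orientation: [-1.202, -1.325, 1.344]
wrist_force: [-1.2, -4.0, -2.3]
opening: 0.0099
```

```bash
python3 f.py
```

```text
t 18.10 tcp [ 0.5064 -0.0753  0.0386] zyaw -171.19 ydir [ 0.043 -0.051 -0.998] F [-1.2  -3.97 -2.33] T [-0.57  0.06 -0.22] op 0.0099 j [ 0.05   0.858 -0.042  2.087  0.491  0.173  1.264]
bar mid [ 0.5051 -0.0742  0.0695] r 0.1186 ang 189.97 yaw 188.72 pitch -0.26 inner end [ 0.5941 -0.0606  0.0699] r 0.0287
F tool [-3.61  2.47  1.88] T about tool y 0.20
```

>>> servo_tool --targets '[0,0.0062,0,-0.0002,0.042]'

```text
time_s: 18.2
tcp_pos: [0.5056, -0.0702, 0.0383]
orientation: [-1.226, -1.292, 1.311]
wrist_force: [-0.1, -3.5, -1.0]
opening: 0.0098
```

>>> servo_tool --targets '[0,0.0062,0,-0.0002,0.042]'

```text
time_s: 18.3
tcp_pos: [0.505, -0.0649, 0.0379]
orientation: [-1.248, -1.259, 1.278]
wrist_force: [-1.2, -3.6, -1.2]
opening: 0.0096
```

```bash
python3 f.py; python3 -c "from coll import collar; collar()"
```

```text
t 18.30 tcp [ 0.505  -0.0649  0.0379] zyaw -176.28 ydir [ 0.041 -0.054 -0.998] F [-1.23 -3.55 -1.17] T [-0.58  0.1  -0.24] op 0.0096 j [ 0.014  0.859 -0.021  2.094  0.441  0.163  1.201]
bar mid [ 0.5038 -0.0638  0.0689] r 0.1186 ang 184.87 yaw 183.62 pitch -0.45 inner end [ 0.5936 -0.0581  0.0696] r 0.0287
F tool [-3.4   1.31  1.5 ] T about tool y 0.21
collar amp 6486 c (0.623,-0.053) ang mod45 8.33 per-dash dev [0.5, 1.5, 2.5, 2.3, -2.6, 0.9, 0.0, 0.1]
```

>>> servo_tool --targets '[0,0.0062,0,-0.0002,0.042]'

```text
time_s: 18.45
tcp_pos: [0.5047, -0.0588, 0.0376]
orientation: [-1.27, -1.227, 1.245]
wrist_force: [-0.5, -4.1, -0.7]
opening: 0.0097
```

>>> servo_tool --targets '[0,0.0062,0,-0.0002,0.042]'

```text
time_s: 18.55
tcp_pos: [0.5048, -0.0532, 0.0373]
orientation: [-1.291, -1.195, 1.212]
wrist_force: [-0.7, -3.6, -1.4]
opening: 0.0099
```

```bash
python3 f.py
```

```text
t 18.55 tcp [ 0.5048 -0.0532  0.0373] zyaw 178.69 ydir [ 0.04  -0.055 -0.998] F [-0.74 -3.59 -1.36] T [-0.68  0.13 -0.31] op 0.0099 j [-0.02   0.86  -0.005  2.097  0.39   0.157  1.139]
bar mid [ 0.5035 -0.052   0.0683] r 0.1185 ang 179.19 yaw 178.60 pitch -0.65 inner end [ 0.5935 -0.0542  0.0693] r 0.0285
F tool [-3.53  1.53  0.72] T about tool y 0.27
```

>>> servo_tool --targets '[0,0.0052,0,-0.0002,0.04]'

```text
time_s: 18.65
tcp_pos: [0.5049, -0.0483, 0.037]
orientation: [-1.31, -1.164, 1.179]
wrist_force: [-0.8, -4.3, -0.9]
opening: 0.0093
```

>>> servo_tool --targets '[0,0.0052,0,-0.0002,0.04]'

```text
time_s: 18.75
tcp_pos: [0.5051, -0.0443, 0.0368]
orientation: [-1.331, -1.13, 1.147]
wrist_force: [-0.3, -7.8, -0.4]
opening: 0.0094
```

```bash
python3 f.py
```

```text
t 18.75 tcp [ 0.5051 -0.0443  0.0368] zyaw 173.72 ydir [ 0.038 -0.057 -0.998] F [-0.27 -7.75 -0.37] T [-1.52  0.08 -0.31] op 0.0094 j [-0.049  0.862  0.009  2.097  0.341  0.156  1.081]
bar mid [ 0.5039 -0.043   0.0677] r 0.1186 ang 174.81 yaw 173.62 pitch -0.83 inner end [ 0.5933 -0.053   0.069 ] r 0.0287
F tool [-7.71  0.81 -0.56] T about tool y 0.24
```

```bash
cat > coll2.py <<'E'
from h import *
from scipy.ndimage import map_coordinates
def ang(im,z,exp,c=(.622,-.0537)):
    """exp: expected collar angle mod 45; centroid of each dash, refined"""
    ci=camera_info('top'); g=cv2.cvtColor(im,cv2.COLOR_RGB2GRAY).astype(float); r=np.linspace(.048,.055,8); o={}
    for k in range(8):
        a0=exp+45*k; a=None
        for it in range(3):
            th=np.radians((a if a is not None else a0)+np.arange(-9,9.01,.25))
            P=np.concatenate([np.c_[c[0]+q*np.cos(th),c[1]+q*np.sin(th),np.full(len(th),z)] for q in r]); q=proj(ci,P)
            D=map_coordinates(g,[q[:,1],q[:,0]],order=1).reshape(8,-1).mean(0); base=np.percentile(D,70); x=np.clip(base-8-D,0,None)
            if x.sum()<30: a=None; break
            a=np.degrees((th*x).sum()/x.sum())
        o[round((a0+180)%360-180)]=None if a is None else round(a-a0,2)
    return o
def now(exp,z=.0862):
    ims=[read_camera('top')[0] for _ in range(3)]; im=np.mean(ims,0).astype(np.uint8); o=ang(im,z,exp); print('dash devs',exp,o)
    v=[x for k,x in o.items() if x is not None and -70<k<115]; print('mean of clear dashes',round(exp+np.mean(v),2),'n',len(v))
    return exp+np.mean(v)
E
python3 - <<'E'
from coll2 import *
im=np.load('top.npz')['im']; print('start',ang(im,.088,1.4))
now(3.5)
E
python3 f.py
```

```text
start {1: np.float64(0.65), 46: np.float64(-0.22), 91: np.float64(-0.41), 136: np.float64(-0.34), -179: np.float64(-0.19), -134: np.float64(0.14), -89: np.float64(0.51), -44: np.float64(0.24)}
dash devs 3.5 {4: np.float64(-1.42), 48: np.float64(-2.15), 94: np.float64(-2.53), 138: np.float64(-2.39), -176: np.float64(-2.24), -132: np.float64(-1.88), -86: np.float64(-1.24), -42: np.float64(-1.77)}
mean of clear dashes 1.53 n 4
t 18.90 tcp [ 0.505  -0.0445  0.0368] zyaw 173.81 ydir [ 0.038 -0.058 -0.998] F [-1.4  -6.31 -0.89] T [-1.11  0.14 -0.31] op 0.0092 j [-0.049  0.862  0.01   2.097  0.342  0.156  1.082]
bar mid [ 0.5038 -0.0432  0.0677] r 0.1187 ang 174.91 yaw 173.72 pitch -0.82 inner end [ 0.5932 -0.053   0.069 ] r 0.0288
F tool [-6.37  1.19  0.75] T about tool y 0.26
```

It came up stiff at about 135 degrees total (force −3.5 N → −7.7 N). The dashes put the collar at 181.55 degrees. Pulling on by about 8 degrees, to about 173.6, checked with the camera.

>>> servo_tool --targets '[0,0.006,0,-0.0002,0.042,0,0.006,0,-0.0002,0.042]'

```text
time_s: 19.1
tcp_pos: [0.5058, -0.0383, 0.0364]
orientation: [-1.374, -1.057, 1.081]
wrist_force: [-0.6, -9.2, -0.1]
opening: 0.0095
```

```bash
sed -i "s/-70<k<115/True/" coll2.py; python3 f.py;  python3 -c "
from coll2 import *
now(179-180)"
```

```text
t 19.10 tcp [ 0.5058 -0.0383  0.0364] zyaw 168.42 ydir [ 0.035 -0.065 -0.997] F [-0.57 -9.18 -0.09] T [-1.61  0.18 -0.12] op 0.0095 j [-0.077  0.865  0.028  2.093  0.29   0.16   1.022]
bar mid [ 0.5046 -0.0367  0.0674] r 0.1186 ang 171.78 yaw 168.32 pitch -1.00 inner end [ 0.5927 -0.055   0.0689] r 0.0293
F tool [-9.08  0.67 -1.28] T about tool y 0.06
dash devs -1 {-1: np.float64(0.14), 44: np.float64(0.22), 89: np.float64(0.1), 134: np.float64(0.07), 179: np.float64(0.11), -136: np.float64(0.47), -91: np.float64(0.46), -46: np.float64(0.59)}
mean of clear dashes -0.73 n 8
```

>>> servo_tool --targets '[0,0.007,0,-0.0003,0.025,0,0.007,0,-0.0003,0.025]'

```text
time_s: 19.45
tcp_pos: [0.5071, -0.0309, 0.0359]
orientation: [-1.4, -1.008, 1.043]
wrist_force: [-1.7, -8.9, 0.4]
opening: 0.0095
```

```bash
python3 f.py;  python3 -c "
from coll2 import *
now(176.5-180)"
```

```text
t 19.45 tcp [ 0.5071 -0.0309  0.0359] zyaw 165.10 ydir [ 0.03  -0.073 -0.997] F [-1.65 -8.95  0.36] T [-1.73  0.32 -0.17] op 0.0095 j [-0.106  0.868  0.043  2.085  0.255  0.17   0.98 ]
bar mid [ 0.506  -0.0292  0.0668] r 0.1186 ang 168.05 yaw 164.99 pitch -1.01 inner end [ 0.5929 -0.0525  0.0684] r 0.0291
F tool [-9.07  0.25 -0.72] T about tool y 0.10
dash devs -3.5 {-4: np.float64(-0.69), 42: np.float64(-1.27), 86: np.float64(-1.09), 132: np.float64(-0.83), 176: np.float64(-1.28), -138: np.float64(-0.89), -94: np.float64(-0.49), -48: np.float64(-0.62)}
mean of clear dashes -4.39 n 8
```

>>> servo_tool --targets '[0,0.0075,0,-0.0003,0.025]'

```text
time_s: 19.7
tcp_pos: [0.5079, -0.027, 0.0356]
orientation: [-1.413, -0.983, 1.025]
wrist_force: [-1.6, -11.0, 0.2]
opening: 0.0095
```

```bash
python3 f.py;  python3 -c "
from coll2 import *
now(174-180)"
```

```text
t 19.70 tcp [ 0.5079 -0.027   0.0356] zyaw 163.47 ydir [ 0.027 -0.077 -0.997] F [ -1.63 -11.01   0.24] T [-2.01  0.31 -0.31] op 0.0095 j [-0.121  0.87   0.05   2.08   0.237  0.177  0.959]
bar mid [ 0.5069 -0.0251  0.0665] r 0.1186 ang 166.04 yaw 163.36 pitch -1.02 inner end [ 0.5932 -0.0509  0.0681] r 0.0290
F tool [-11.01   0.57  -1.58] T about tool y 0.23
dash devs -6 {-6: np.float64(-0.72), 39: np.float64(-0.75), 84: np.float64(-0.81), 129: np.float64(-0.66), 174: np.float64(-0.74), -141: np.float64(-0.53), -96: np.float64(-0.49), -51: np.float64(-0.2)}
mean of clear dashes -6.61 n 8
```

Collar is at 173.4, so the squeeze is about 8.2 degrees. Relieving the bar (staying within the play) before withdrawing.

>>> servo_tool --targets '[0,-0.004,0,0,-0.05,0,-0.004,0,0,-0.05]'

```text
time_s: 20.05
tcp_pos: [0.5062, -0.0341, 0.0361]
orientation: [-1.372, -1.058, 1.106]
wrist_force: [-0.4, -2.2, 0.3]
opening: 0.0097
```

```bash
python3 f.py
```

```text
t 20.05 tcp [ 0.5062 -0.0341  0.0361] zyaw 169.38 ydir [ 0.027 -0.077 -0.997] F [-0.43 -2.23  0.28] T [-0.45 -0.06 -0.14] op 0.0097 j [-0.1    0.867  0.038  2.086  0.293  0.175  1.021]
bar mid [ 0.5052 -0.0322  0.0671] r 0.1187 ang 169.55 yaw 169.26 pitch -0.65 inner end [ 0.5937 -0.0489  0.0681] r 0.0287
F tool [-2.28 -0.12 -0.  ] T about tool y 0.13
```

>>> servo_tool --targets '[0,-0.001,-0.001,0.008,0,0,0,-0.0003,0.01,0]'

```text
time_s: 20.25
tcp_pos: [0.4902, -0.031, 0.0369]
orientation: [-1.374, -1.062, 1.101]
wrist_force: [1.5, -2.8, -2.4]
opening: 0.0101
```

```bash
python3 f.py
```

```text
t 20.25 tcp [ 0.4902 -0.031   0.0369] zyaw 169.28 ydir [ 0.033 -0.076 -0.997] F [ 1.48 -2.76 -2.41] T [-0.41 -0.11 -0.23] op 0.0101 j [-0.119  0.86   0.056  2.138  0.293  0.123  1.008]
bar mid [ 0.4891 -0.0292  0.0679] r 0.1351 ang 169.54 yaw 169.16 pitch -0.93 inner end [ 0.5775 -0.0461  0.0693] r 0.0451
F tool [-2.26  2.66 -1.86] T about tool y 0.22
```

>>> servo_tool --targets '[0,-0.0005,-0.0003,0.009,0,0,0,-0.0003,0.008,0]'

```text
time_s: 20.45
tcp_pos: [0.4715, -0.0259, 0.0367]
orientation: [-1.372, -1.064, 1.101]
wrist_force: [-1.1, 0.4, -3.2]
opening: 0.0097
```

```bash
python3 f.py
```

```text
t 20.45 tcp [ 0.4715 -0.0259  0.0367] zyaw 169.36 ydir [ 0.032 -0.073 -0.997] F [-1.1   0.43 -3.17] T [0.09 0.01 0.02] op 0.0097 j [-0.143  0.857  0.074  2.193  0.296  0.07   0.994]
bar mid [ 0.4704 -0.0241  0.0676] r 0.1544 ang 168.95 yaw 169.25 pitch -0.89 inner end [ 0.5589 -0.0409  0.069 ] r 0.0644
F tool [0.42 3.1  1.31] T about tool y -0.02
```

>>> servo_tool --targets '[0,0,-0.015,0.001,0,0,0,-0.03,0,0,0,0,-0.03,0,0]'

```text
time_s: 20.75
tcp_pos: [0.4612, -0.0157, 0.1094]
orientation: [-1.358, -1.061, 1.113]
wrist_force: [1.2, 0.9, -2.8]
opening: 0.0095
```

```bash
python3 f.py;  python3 - <<'E'
from coll2 import *
now(173.4-180)
np.set_printoptions(precision=4,suppress=True)
im,d=read_camera('wrist'); ci=camera_info('wrist'); s,M=st(); t=np.array(s['tcp_pos'])
v,u=np.nonzero(d>0); T=(world(ci,np.c_[u,v],d[v,u])-t)@M
k=(abs(T[:,0])<.02)&(T[:,2]>.015)&(T[:,2]<.13)&(T[:,1]>-.06)&(T[:,1]<.0)&(v<240)
Q=T[k]; print(len(Q),'end z',Q[:,2].max())
for lo in np.arange(.02,.1,.02):
    q=Q[(Q[:,2]>=lo)&(Q[:,2]<lo+.02)]
    if len(q): print('z',lo,'x mid',(q[:,0].max()+q[:,0].min())/2,'top y',np.percentile(q[:,1],5))
hsv=cv2.cvtColor(im,cv2.COLOR_RGB2HSV)[v,u][k]; o=(hsv[:,0]<20)&(hsv[:,1]>110); print('sleeve edge z',np.percentile(Q[o][:,2],99) if o.any() else None)
E
```

```text
t 20.75 tcp [ 0.4612 -0.0157  0.1094] zyaw 169.80 ydir [ 0.02  -0.071 -0.997] F [ 1.15  0.9  -2.76] T [ 0.11 -0.05  0.03] op 0.0095 j [-1.210e-01  6.950e-01  2.000e-03  2.179e+00  2.760e-01  2.670e-01
  1.005e+00]
bar mid [ 0.4605 -0.0139  0.1404] r 0.1663 ang 166.17 yaw 169.68 pitch -0.13 inner end [ 0.5491 -0.0301  0.1406] r 0.0767
F tool [ 1.27  2.71 -0.88] T about tool y -0.03
dash devs -6.599999999999994 {-7: np.float64(-0.12), 38: np.float64(-0.33), 83: np.float64(-0.53), 128: np.float64(-0.25), 173: np.float64(-0.34), -142: np.float64(-0.01), -97: np.float64(0.25), -52: np.float64(0.28)}
mean of clear dashes -6.73 n 8
t 20.95 tcp [ 0.4628 -0.0161  0.1092] zyaw 169.74 ydir [ 0.024 -0.071 -0.997] F [-0.16 -0.49 -2.63] T [0.08 0.08 0.02] op 0.0094 j [-0.121  0.696  0.003  2.178  0.277  0.263  1.005]
5418 end z 0.08984185407457713
z 0.02 x mid -0.0011807789250335007 top y -0.037617730617027174
z 0.04 x mid -0.0011490623562707262 top y -0.03824176027689955
z 0.06 x mid -0.0010576864848208683 top y -0.038877335101447065
z 0.08 x mid -0.0008842448181808358 top y -0.03914638036075268
sleeve edge z 0.02515710616608558
```

Collar stays at 173.3 (squeeze about 8.3 degrees) and the bar hasn't shifted in the grip. Carrying it back to the cradle.

>>> servo_tool --targets '[0,-0.038,0,-0.005,0,0,-0.038,0,-0.005,0,0,-0.038,0,-0.005,0,0,-0.038,0,-0.005,0,0,-0.038,0,-0.005,0,0,-0.038,0,-0.005,0,0,-0.038,0,-0.005,0,0,-0.036,0,-0.005,0]'

```text
time_s: 21.75
tcp_pos: [0.4467, -0.3166, 0.1153]
orientation: [-1.328, -1.075, 1.126]
wrist_force: [0.7, 0.2, -1.3]
opening: 0.0093
```

>>> servo_tool --targets '[0,0,0,0,-0.1,0,0,0,0,-0.1,0,0,0,0,-0.1,0,0,0,0,-0.09,0,0,0,0,0]'

```text
time_s: 22.25
tcp_pos: [0.4395, -0.3217, 0.1048]
orientation: [-1.117, -1.35, 1.423]
wrist_force: [0.1, 0.2, -2.0]
opening: 0.0095
```

```bash
cat >> h.py <<'E'
def gob(goal,A):
    s,M,m,b,e=bar(); ps=np.radians(A)-np.arctan2(b[1],b[0]); ps=(ps+np.pi)%(2*np.pi)-np.pi
    Mn=M@R.from_rotvec([0,-ps,0]).as_matrix(); mn=np.array(s['tcp_pos'])+Mn@BM; dw=np.array(goal)-mn
    print('shift before',(M.T@dw).round(4),'after',(Mn.T@dw).round(4),'turn',round(-ps,4),'outer end',(m+.09*b).round(4))
E
python3 -c "
from h import *
gob([.451,-.3193,.075],192.4)
for r in landmark_of('cradle','top')[:2]: print(r)"
```

```text
t 22.25 tcp [ 0.4395 -0.3217  0.1048] zyaw -166.51 ydir [-0.004 -0.049 -0.999] F [ 0.08  0.22 -1.98] T [ 0.05  0.   -0.  ] op 0.0095 j [ 0.699  0.771 -0.299  1.934  0.545  0.503  1.803]
bar mid [ 0.4398 -0.3206  0.1358] r 0.3232 ang 235.68 yaw 193.41 pitch 2.63 inner end [ 0.5273 -0.2998  0.1317] r 0.2637
shift before [ 0.0015  0.0606 -0.0122] after [ 0.0017  0.0606 -0.0121] turn 0.0176 outer end [ 0.3523 -0.3415  0.1399]
{'centre': [0.4577, -0.317, -0.0004], 'score': 0.63}
{'centre': [0.6188, -0.0543, 0.0699], 'score': 0.26}
```

>>> servo_tool --targets '[0,0.0006,0.02,-0.004,0.009,0,0.0005,0.02,-0.004,0.009,0,0.0005,0.015,-0.004,0,0,0,0,0,0]'

```text
time_s: 22.7
tcp_pos: [0.4503, -0.3181, 0.0448]
orientation: [-1.128, -1.331, 1.402]
wrist_force: [-0.4, 1.0, -2.3]
opening: 0.0095
```

```bash
python3 -c "
from h import *
gob([.451,-.3193,.0515],192.4)"
```

```text
t 22.70 tcp [ 0.4503 -0.3181  0.0448] zyaw -168.04 ydir [-0.007 -0.046 -0.999] F [-0.43  0.95 -2.34] T [0.15 0.06 0.04] op 0.0095 j [ 0.634  0.875 -0.218  1.935  0.588  0.387  1.723]
bar mid [ 0.4506 -0.3171  0.0758] r 0.3143 ang 236.95 yaw 191.89 pitch 2.67 inner end [ 0.5386 -0.2986  0.0716] r 0.2587
shift before [-0.0011  0.0244 -0.0004] after [-0.0011  0.0244 -0.0003] turn -0.009 outer end [ 0.3626 -0.3357  0.08  ]
```

>>> servo_tool --targets '[0,-0.0011,0.008,0,-0.009,0,0,0.008,0,0,0,0,0,0,0]'

```text
time_s: 23.0
tcp_pos: [0.4505, -0.3199, 0.0279]
orientation: [-1.123, -1.337, 1.409]
wrist_force: [1.1, 0.4, -1.9]
opening: 0.0094
```

```bash
python3 -c "
from h import *
gob([.451,-.3193,.0515],192.4)"
```

```text
t 23.00 tcp [ 0.4505 -0.3199  0.0279] zyaw -167.51 ydir [-0.007 -0.047 -0.999] F [ 1.07  0.39 -1.92] T [ 0.09 -0.03  0.02] op 0.0094 j [ 0.624  0.905 -0.197  1.935  0.607  0.354  1.716]
bar mid [ 0.4509 -0.3189  0.0589] r 0.3156 ang 237.17 yaw 192.42 pitch 2.69 inner end [ 0.5387 -0.2996  0.0547] r 0.2596
shift before [-0.0001  0.0074 -0.0002] after [-0.0001  0.0074 -0.0002] turn 0.0003 outer end [ 0.3631 -0.3382  0.0632]
```

Nicely aligned and in the notches without contact. Last few mm down, watching the force.

>>> servo_tool --targets '[0,0,0.003,0,0,0,0,0.0025,0,0,0,0,0,0,0]'

```text
time_s: 23.3
tcp_pos: [0.4507, -0.3207, 0.0229]
orientation: [-1.125, -1.337, 1.409]
wrist_force: [-0.5, 0.1, -2.4]
opening: 0.0092
```

```bash
python3 -c "
from h import *
gob([.451,-.3193,.0505],192.4)"
```

```text
t 23.30 tcp [ 0.4507 -0.3207  0.0229] zyaw -167.56 ydir [-0.006 -0.047 -0.999] F [-0.54  0.15 -2.39] T [0.15 0.02 0.05] op 0.0092 j [ 0.62   0.914 -0.189  1.935  0.611  0.341  1.711]
bar mid [ 0.451  -0.3197  0.0539] r 0.3162 ang 237.27 yaw 192.36 pitch 2.63 inner end [ 0.5388 -0.3005  0.0497] r 0.2604
shift before [ 0.0006  0.0033 -0.0001] after [ 0.0006  0.0033 -0.0001] turn -0.0007 outer end [ 0.3632 -0.339   0.058 ]
```

>>> servo_tool --targets '[0,0.0005,0.002,0,0,0,0,0.0012,0,0]'

```text
time_s: 23.5
tcp_pos: [0.4509, -0.3205, 0.0201]
orientation: [-1.126, -1.337, 1.408]
wrist_force: [-0.8, 0.5, 0.7]
opening: 0.0095
```

```bash
python3 -c "
from h import *
gob([.451,-.3193,.0505],192.4)"
```

```text
t 23.50 tcp [ 0.4509 -0.3205  0.0201] zyaw -167.56 ydir [-0.005 -0.048 -0.999] F [-0.84  0.54  0.73] T [ 0.21  0.06 -0.02] op 0.0095 j [ 0.616  0.919 -0.183  1.936  0.614  0.333  1.708]
bar mid [ 0.4511 -0.3195  0.0511] r 0.3160 ang 237.27 yaw 192.36 pitch 2.58 inner end [ 0.539  -0.3003  0.0471] r 0.2602
shift before [0.0003 0.0006 0.0001] after [0.0003 0.0006 0.0001] turn -0.0007 outer end [ 0.3633 -0.3388  0.0552]
```

Contact felt (Fz rose by 3 N). Releasing: open partway, then lift.

>>> servo_tool --targets '[0.55,0,0,0,0,0.55,0,0,0,0,0.55,0,0,0,0,0.55,0,0,0,0,0.55,0,0,0,0,0.55,0,0,0,0]'

```text
time_s: 24.1
tcp_pos: [0.4518, -0.3211, 0.0209]
orientation: [-1.128, -1.338, 1.409]
wrist_force: [0.5, 0.3, 0.5]
opening: 0.0488
```

>>> servo_tool --targets '[0.55,0,-0.015,0,0,0.55,0,-0.03,0,0,0.55,0,-0.04,0,0,0.55,0,-0.04,0,0,0.55,0,-0.03,0,0]'

```text
time_s: 24.6
tcp_pos: [0.4494, -0.3118, 0.1764]
orientation: [-1.116, -1.334, 1.409]
wrist_force: [0.1, -0.3, -0.0]
opening: 0.0486
```

```bash
rm -f rays.json; python3 m3.py
python3 - <<'E'
from coll2 import *
now(173.4-180); im,d=read_camera('top')
for q in ['tip_box','beaker','well_plate','bar_mid']:
    for r in landmark_of(q,'top')[:2]: print(q,np.round(r['centre'],4),round(r['score'],2))
A=np.load('lastw.npz')['im'][:300]; save('fin',A)
E
```

```text
t 24.60 tcp [ 0.4494 -0.3118  0.1764] zyaw -167.52 ydir [-0.013 -0.044 -0.999] F [ 0.14 -0.32 -0.05] T [ 0.03 -0.06  0.  ] op 0.0486 j [ 0.729  0.67  -0.388  1.862  0.453  0.692  1.852]
sleeve n 699 med [ 0.4531 -0.3214  0.059 ] z pct [0.0569 0.059  0.0603]
yaw 191.94208 ends [-0.0801  0.0941] mid by ends [ 0.4525 -0.321 ] mid by sleeve [ 0.4534 -0.3208] 0.048857024963956025
sleeve px [270.0715 201.03  ]
dash devs -6.599999999999994 {-7: np.float64(-0.11), 38: np.float64(-0.34), 83: np.float64(-0.55), 128: np.float64(-0.56), 173: np.float64(-0.21), -142: np.float64(0.07), -97: np.float64(0.24), -52: np.float64(0.24)}
mean of clear dashes -6.75 n 8
tip_box [0.4916 0.3202 0.0032] 0.67
beaker [ 7.365e-01 -2.540e-01  7.000e-04] 0.6
well_plate [ 0.6697  0.3789 -0.0026] 0.61
bar_mid [ 0.3468 -0.5333  0.0098] 0.7
bar_mid [ 0.4492 -0.3171  0.0504] 0.5
```

View pics/fin.png

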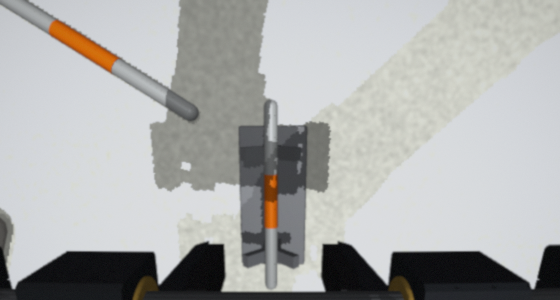

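The picture shows the bar lying along the cradle in both notches, sleeve at (271,202), gripper clear. One check of its level and height from the other cameras before handing in.

Run:
```python
from h import *
np.set_printoptions(precision=4,suppress=True)
a=np.radians(192.4); b=np.r_[np.cos(a),np.sin(a)]; n=np.r_[-b[1],b[0]]
def prof(c,im,d):
    ci=camera_info(c); v,u=np.nonzero(d>0); P=world(ci,np.c_[u,v],d[v,u]); q=P[:,:2]-[.451,-.3193]; t=q@b; w=q@n
    out=[]
    for lo in np.arange(-.09,.09,.03):
        k=(t>=lo)&(t<lo+.03)&(abs(w)<.012)&(P[:,2]>.035)&(P[:,2]<.085); out.append(round(float(np.percentile(P[k,2],80)),4) if k.sum()>3 else None)
    print(c,out)
z=np.load('top.npz')
prof('wrist',*read_camera('wrist')); prof('scene',*read_camera('scene')); prof('top',*read_camera('top')); st()
```

```text
wrist [0.0557, 0.0554, 0.0559, 0.056, 0.0554, 0.0555]
scene [0.0568, 0.0551, 0.0567, 0.0563, 0.0545, 0.0543]
top [0.0594, 0.0573, 0.0564, None, 0.0569, 0.0588]
t 25.20 tcp [ 0.4489 -0.3116  0.1735] zyaw -167.51 ydir [-0.015 -0.043 -0.999] F [-1.35 -0.42 -0.38] T [0.1  0.01 0.04] op 0.0484 j [ 0.727  0.674 -0.386  1.864  0.454  0.688  1.85 ]
```

Bar top is level at about 0.056 m along its whole length, i.e. centre line at 0.050. Handing in.

```bash
python3 -c "
from bench import finish_job; print(finish_job())"
```

```text
the job is handed in; nothing more can be done
None
```

The pressure cell is closed and the bar is back in its cradle. I handed the job in at about 25 s of robot time; `finish_job` gives no verdict.

**What I did:** I turned the collar clockwise with the bar only, in two strokes: about 82° in one hole, then the rest in another. It came up stiff at about 135° in all, where the side force rose from about 3.5 N to 7.7 N. I then pulled it on by about 8°, laid the bar back in the two notches, let go and lifted clear.

**Last checks:**
- **Squeeze:** the collar's dashes give 8.2–8.4° past the stiff point. The point where it came home is uncertain by about half a degree. The angle was unchanged after I withdrew the bar.
- **Bar:** it lies level in the cradle, its top about 56 mm above the bench along its length, within about 2–3 mm of where it started. The top camera read 1–3 mm higher than the other two.
- **Other things:** the beaker and well plate read within 2 mm, and the tip box within 4 mm, of their first positions, which is within what the networks can resolve.
- **Forces:** I saw no force at the wrist above about 14 N.

**What failed or disagreed:**
- **First grasp:** it closed on air and did no harm. Two cameras showed the fingertips about 12 mm behind the reported TCP, not 25 mm ahead as the text says. I used the measured offset from then on.
- **Tool tilt:** the tool drifted by up to about 4°, and one joint came close to its lower limit (0.07 against 0.04 rad) while I withdrew the bar.

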